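Put the whistle away in the key cabinet

ROBOT

A 6-joint arm with a two-finger parallel gripper is mounted at the origin on the work surface. World frame = base frame: x ahead of the robot, y to its left, z up, the work surface at z = 0. Lengths are in m, angles in degrees, forces in N, time in s.
With the tool pointing down it reaches from about 0.4 to 0.825 m from the base axis. Payload 7 kg.
Tool frame: the origin (TCP) lies midway between the tips of the shut fingers; the grasp point (between the pads) lies r.grasp_offset behind it (r.grasp_offset is the distance from the TCP to the grasp point, in m); z points along the fingers, y is the direction in which the jaws open and shut (so a half turn about z gives the same grasp; the last joint's range is limited). The gripper opens to 88 mm and grips with 3 to 60 N. Pads are 19 mm wide; open, the fingers measure 130 mm over their backs; the gripper's body (78 mm by 193 mm) begins 47 mm behind the grasp point.
Start: joints at [92.997, 20.546, 0.682, 0, -70.136, -16.507], TCP at [0.158, 0.656, 0.195] pointing down, gripper open.
Joint ranges: [-176.03, 176.03], [-82.01, 121.73], [-58.28, 71.71], [-173.87, 95.51], [-174.79, -0.11], [-173.66, 173.66]. Speed limits (degrees/s): [136.94, 136.94, 172.46, 180, 180, 180].

INTERFACE

Orientations are given as [roll, pitch, yaw] about the fixed x, y, z axes, in that order (R = Rz(yaw) Ry(pitch) Rx(roll)).
In Python, from plant import status, imaging, r gives the robot as it stands.
- The arm moves only by the tool apply_moves, never from a script. Its argument "moves" is a list of rows, each a list of 6 numbers: the shift along the tool's x, y, z in units of 200 mm (1.0 is 200 mm), then the turn, a rotation vector about the tool's x, y, z in units of 90 degrees (1.0 is 90 degrees). In form: [[tx, ty, tz, rx, ry, rz], ...]. A call has 1 to 12 rows; each row is the pose to reach, as a shift and turn from the pose measured when the call began, along the tool's axes at that moment; what a row does not reach only later rows make up. A row lasts 1/8 s, in which the tool goes at most 62.5 mm and 10.7 degrees, less where a joint would pass 70% of its speed; a pose out of reach is approached as far as the arm can. A call with a number of a shift or a turn outside -1 to 1 is refused whole. A call with a gripper value outside its range is refused whole. "hand" is the closure, from -1 (fully open) to 1 (shut), set as the call begins (left out, the last holds). The fingers move at their own pace and stop on an object; "grip_force" is the grip in N (left out, the last holds). Time passes only in rows, so rows that repeat a pose let the fingers close. It gives the time, the measured TCP pose, the force and the opening at its end, in the units of the state.
- status.get_state(): the state, without advancing time (a new reading comes with each control period).
- imaging.capture(name): name is "side" or "top"; returns (picture, depth): 384x512x3 uint8, blue, green, red; 384x512 float32, m along the optical axis (not along the pixel's ray), 0 where there is no reading.
- imaging.camera_info(name): a dict with "fx", "fy", "cx", "cy" (pixels), "k1" (the pictures are not rectified: a ray, as slopes to the right and down, at radius r is drawn at 1 + k1 r^2 times it, then the intrinsics apply), "T" (4x4, takes a point from camera to world coordinates). Camera axes: x right, y up, looking along -z (the intrinsics and any distortion apply to the point x, -y, -z); pixel columns grow to the right and rows downward; lengths in m; the calibration is good to about 2 mm. A picture is of the moment at which its call begins. camera_info takes no time and is no camera call.
- r.close_job(): hands the job in, once; it reports no verdict.
The state is a dict: "time_s": time; "joints": joint angles; "qd": joint speeds; "joint_torque": joint torques, N m; "tcp_pos": TCP position; "eef_rot": TCP orientation; "contact_force": force on the tool from outside, world axes, zero at the start; "moment": the same for the moment, N m; "gripper_width": finger opening in m.
Only numpy, scipy, OpenCV 4.12 (cv2) and the standard library are available. Lean on these libraries where they do the work, as an engineer would, in place of code of your own. Each camera call takes 0.05 s, during which the arm holds its last target.

TASK

Pull the key cabinet's door open against its roller catch, lay the whistle inside on the cabinet's floor, and push the door shut again until the catch snaps and holds it. Leave the flask, the snow brush and the paperweight where they are.

Things in the scene. Friction and masses are not known exactly. Their poses are not given: they have to be found in the camera images.
- cabinet: Pine key cabinet screwed to the blue shelf: 240 mm wide (y), 230 mm high, carcass 90 mm deep (x), 12 mm boards. Origin: centre of its underside, on the shelf. Its x axis points inward, from the front (x = -45 mm) to the back (x = +45); y points along the width to the hinge side; z up. Inside: x = -45 to +39, y = -108 to +108, z = 12 to 218 mm. One door covers the front.
- cabinet_floor (a point): Centre of the cabinet's inner floor, plain and flat, 12 mm above the shelf; axes as the cabinet's. Above it at the back a hook rail with a few keys hangs 95 to 180 mm over the shelf and reaches forward to x = +10 mm.
- key_door (a joint): Door angle in rad: 0 shut; grows as the free edge swings outward (clockwise seen from above) to a stop at 2.0. From shut, the catch resists a pull at the knob with about 7 N and lets go near 0.02; it is clear beyond 0.05. Closing takes a push of about 8 N from 0.05 on; below 0.02 the catch snaps the door to 0 and holds it. Elsewhere the door swings lightly and stays where left.
- roller_catch (a point): The roller catch under the cabinet's roof, just inside the front near the door's free edge: two small white sprung rollers in a steel bracket (30 mm wide, z = 187 to 218 mm above the shelf) that pinch a steel striker on the door's inner face. This point lies midway between the rollers.
- door_hinge (a point): Point on the door's vertical hinge axis at knob height. The door is 236 mm wide, 230 mm high and 15 mm thick, its inner face on the cabinet's front plane when shut. With the door shut, the knob's centre lies from here 42 mm outward (cabinet -x) and 214 mm across (cabinet -y).
- door_knob (a point): Centre of the wooden door knob's round head: 30 mm across, 16 mm long, lying 19 to 35 mm off the door's outer face, on a neck 14 mm thick. It is 185 mm above the shelf (45 mm below the cabinet's top), 26 mm in from the free edge, and moves with the door. Its x axis is the door's inward normal (cabinet x when shut), y points to the hinge.
- whistle_grip (a point): Orange plastic whistle, 25 g, lying on its flat side, 20 mm high, 58 mm long without its small wire ring. This point: middle of its straight mouthpiece, 10 mm above the underside. x points along the mouthpiece to its end, 21 mm away; z up. The mouthpiece is 14 mm wide with flat parallel sides (y = -7 to +7) from x = -11 to +21 mm; the round barrel, 26 mm across, is centred at x = -24, y = -6 mm.
- whistle: The same whistle; origin: middle of the round barrel's underside; axes as those of its marked point.
- flask_mid (a point): Stainless steel flask with a black twist cap, standing, 72 mm across and 234 mm high; this point is on its axis 115 mm above the shelf. A bystander.
- brush_mid (a point): Yellow plastic snow brush lying on the shelf, 370 mm long, 44 mm high, handle towards its own -x; this point is on the handle's axis about the middle of its length. A bystander.
- paperweight_mid (a point): Grey stone paperweight, a low dome 76 mm across and 47 mm high; this point is on its axis half-way up. A bystander.
Not all that is in view belongs to the job. Of the things shaped like the whistle, the orange one is meant.

How it is judged:
By the outcome, as a careful person would: the job done as asked, in the order asked, and still so for the second after the job is handed in, with the robot touching nothing.
It also fails if it takes over 72 s, if anything falls off the work surface, if the arm or the gripper's body presses on something with over 40 N, if the wrist force passes 120 N, or if a joint passes its speed limit or range.

## Working session

There is one attempt and no reset: what is moved stays moved. The work goes in short steps, Python scripts to look and compute and a tool call to move; the robot and the scene stay as the last step left them, time stands still between calls to the robot, and variables do not carry over. Pictures are saved under pics/ and viewed, and the job is handed in when it is done.

Besides the shell and the picture viewer there is one more tool, called after "Request:" in YAML: its name, and indented under it one key for each argument. apply_moves: Moves the arm, as the interface text tells. Its arguments: {"type":"object","properties":{"moves":{"type":"array","items":{"type":"array","items":{"type":"number"}}},"hand":{"type":"number"},"grip_force":{"type":"number"}},"required":["moves"]}

```bash
ls; mkdir -p pics
python3 - <<'E'
from plant import status, imaging, r
import cv2,numpy as np
print(status.get_state(), r.grasp_offset)
for n in("side","top"):
    im,d=imaging.capture(n); cv2.imwrite(f"pics/{n}0.png",im); np.save(f"{n}0.npy",d); print(n,imaging.camera_info(n))
E
```

```text
pics
{'time_s': 0.0, 'joints': array([ 9.29960667e+01,  2.05899127e+01,  6.32570247e-01, -2.07453652e-02,
       -7.01330039e+01, -1.65041222e+01]), 'qd': array([ 0.00359464,  0.04730758, -0.03234173, -0.00126175, -0.02504086,
        0.00157152]), 'joint_torque': array([ 5.11237213e-04, -5.82718277e+01,  2.93062645e+01,  6.99768305e+00,
        7.06877807e-03, -1.49211683e-04]), 'tcp_pos': array([0.15759935, 0.65579228, 0.19402878]), 'eef_rot': array([ 1.79907835e+02, -6.97015910e-03, -1.35151153e+01]), 'contact_force': array([0.9880245 , 0.26100618, 0.12807376]), 'moment': array([ 0.04983675, -0.01437567,  0.03953715]), 'gripper_width': 0.08775868120637319} 0.0188
side {'fx': 390.20593784028574, 'fy': 390.20593784028574, 'cx': 250.2847775201497, 'cy': 190.65619474479595, 'k1': 0.03017805427055582, 'T': array([[ 0.95161599,  0.2184408 , -0.2161264 ,  0.34477125],
       [-0.30702459,  0.70509718, -0.63919783, -0.69129474],
       [ 0.01276323,  0.674627  ,  0.73804845,  0.98451309],
       [ 0.        ,  0.        ,  0.        ,  1.        ]])}
top {'fx': 426.6613134945243, 'fy': 426.6613134945243, 'cx': 259.29295644159896, 'cy': 196.6304576996308, 'k1': 0.027854301123010506, 'T': array([[-0.02176313,  0.98083357, -0.19362819,  0.35943482],
       [-0.99972563, -0.02302834, -0.00428557,  0.0496491 ],
       [-0.00866237,  0.1934818 ,  0.98106562,  1.38778144],
       [ 0.        ,  0.        ,  0.        ,  1.        ]])}
```

View pics/side0.png

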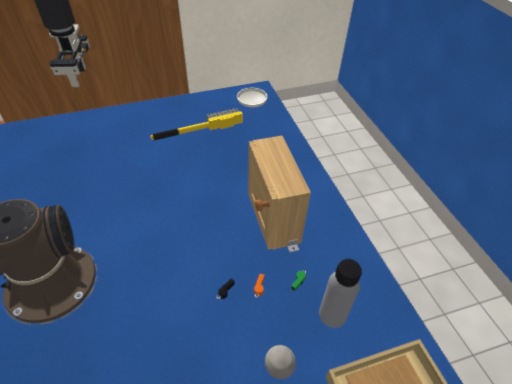

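View pics/top0.png

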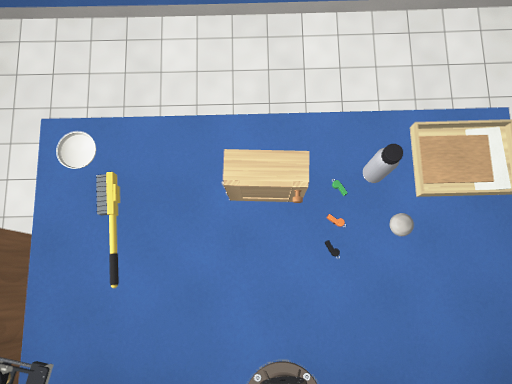

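Candidates shaped like the whistle:
- black: side (226,289), top (332,249)
- orange: side (259,285), top (337,221)
- green: side (299,280), top (339,187)

The orange one is the one described. I'll check it in a close crop and measure.

```bash
cat > h.py <<'E'
import numpy as np, cv2
from plant import status, imaging, r
from scipy.spatial.transform import Rotation as R
def ray(n,uv):
    c=imaging.camera_info(n); K=np.array([[c['fx'],0,c['cx']],[0,c['fy'],c['cy']],[0,0,1]])
    p=cv2.undistortPoints(np.array(uv,float).reshape(-1,1,2),K,np.array([c['k1'],0,0,0,0.])).reshape(-1,2)
    d=np.c_[p[:,0],-p[:,1],-np.ones(len(p))]
    return c['T'][:3,3], d@c['T'][:3,:3].T
def plane(n,uv,z):
    o,d=ray(n,uv); return o+d*((z-o[2])/d[:,2])[:,None]
def pts(n,uv,dep):
    uv=np.array(uv).reshape(-1,2); o,d=ray(n,uv); return o+d*dep[uv[:,1].astype(int),uv[:,0].astype(int)][:,None]
def cloud(n,dep):
    v,u=np.mgrid[:384,:512]; return pts(n,np.c_[u.ravel(),v.ravel()],dep).reshape(384,512,3)
def tri(uvs,uvt):
    o1,d1=ray('side',uvs);o2,d2=ray('top',uvt);d1=d1[0]/np.linalg.norm(d1);d2=d2[0]/np.linalg.norm(d2)
    t=np.linalg.lstsq(np.c_[d1,-d2],o2-o1,rcond=None)[0]
    a=o1+d1*t[0];b=o2+d2*t[1]; return (a+b)/2,np.linalg.norm(a-b)
def mask(im,lo,hi): return cv2.inRange(cv2.cvtColor(im,cv2.COLOR_BGR2HSV),lo,hi)
def rel(p,rpy):
    s=status.get_state(); R0=R.from_euler('xyz',s['eef_rot'],degrees=True); R1=R.from_euler('xyz',rpy,degrees=True)
    return np.r_[R0.inv().apply(np.array(p)-s['tcp_pos'])/.2,(R0.inv()*R1).as_rotvec()/(np.pi/2)]
E
python3 - <<'E'
from h import *
np.set_printoptions(precision=4,suppress=True)
S=cv2.imread('pics/side0.png');T=cv2.imread('pics/top0.png')
for n,im in(('side',S),('top',T)):
    dep=np.load(n+'0.npy'); C=cloud(n,dep)
    m=mask(im,(3,180,150),(16,255,255)); 
    k,l,st,ce=cv2.connectedComponentsWithStats(m)
    for i in range(1,k):
        if st[i,4]>15: print(n,st[i],ce[i])
    x,y=(259,285) if n=='side' else (337,221)
    ys,xs=np.nonzero(m); s=(abs(xs-x)<25)&(abs(ys-y)<25)
    P=plane(n,np.c_[xs[s],ys[s]],0.02)
    print(n,len(P),P.mean(0),P.min(0),P.max(0)); w,v=np.linalg.eigh(np.cov(P[:,:2].T)); print(v[:,1],w**.5)
    e=(P-P.mean(0))[:,:2]@v
    for b in np.arange(-.03,.035,.006):
        q=e[abs(e[:,1]-b)<.003]; 
        if len(q): print(round(b,3),len(q),q[:,0].min(),q[:,0].max())
    cv2.imwrite(f'pics/crop_{n}.png',cv2.resize(im[y-28:y+28,x-28:x+28],None,fx=9,fy=9,interpolation=cv2.INTER_CUBIC))
    # cabinet top
    if n=='top':
        q=(C[...,2]>.215)&(C[...,2]<.245)&(abs(C[...,1]-.05)<.25)&(dep>0)&(C[...,0]>.3)
        k,l,st,ce=cv2.connectedComponentsWithStats(q.astype(np.uint8))
        i=1+np.argmax(st[1:,4]); Q=C[l==i]; print(st[i],np.median(Q[:,2])); rc=cv2.minAreaRect(Q[:,:2].astype(np.float32)); print(rc,cv2.boxPoints(rc))
E
python3 -c "
import cv2,numpy as np
S=cv2.imread('pics/side0.png');T=cv2.imread('pics/top0.png')
a=cv2.resize(S[130:255,235:320],None,fx=4.5,fy=4.5,interpolation=2);b=cv2.resize(T[140:215,215:320],None,fx=4,fy=4,interpolation=2)
cv2.imwrite('pics/cab_s.png',a);cv2.imwrite('pics/cab_t.png',b)
a=cv2.imread('pics/crop_side.png');b=cv2.imread('pics/crop_top.png');cv2.imwrite('pics/wh.png',cv2.resize(np.hstack([a,b]),(800,400)))"
```

```text
side [255 275   9  18 103] [258.9806 284.5922]
side 103 [ 0.5429 -0.195   0.02  ] [ 0.5264 -0.2178  0.02  ] [ 0.5621 -0.1679  0.02  ]
[0.4703 0.8825] [0.0051 0.0158]
-0.024 7 -0.008951770082252692 0.007493107558972623
-0.018 15 -0.011148274632254509 0.008494177972861373
-0.012 16 -0.010684576010158962 0.009503114085067068
-0.006 13 -0.009751699097193077 0.007322167340387874
-0.0 10 -0.0029496142131208137 0.00833261660495394
0.006 10 -0.004198178109989634 0.008840839523481733
0.012 9 -0.0037123994246718154 0.007148508058373366
0.018 9 -0.005945612700966517 0.005442861054386234
0.024 8 -0.007223965827949907 0.004230120521876782
0.03 6 -0.006739189963961463 0.001991014805687871
top 6 [ 0.5472 -0.1734  0.02  ] [ 0.5304 -0.1955  0.02  ] [ 0.5572 -0.1616  0.02  ]
[0.6111 0.7915] [0.0006 0.0155]
-0.03 1 -0.0002695594083852372 -0.0002695594083852372
-0.006 1 0.0004540745181467322 0.0004540745181467322
-0.0 1 -0.00031810541295481884 -0.00031810541295481884
0.006 1 0.000817472253469259 0.000817472253469259
0.012 1 4.4775047454024906e-05 4.4775047454024906e-05
0.018 1 -0.0007286569977305226 -0.0007286569977305226
[ 223  149   86   40 3186] 0.2310103910392748
((0.6702286601066589, 0.03510454297065735), (0.23812660574913025, 0.10673438757658005), 86.96198272705078) [[ 0.6106 -0.081 ]
 [ 0.7172 -0.0866]
 [ 0.7298  0.1512]
 [ 0.6232  0.1568]]
```

View pics/wh.png

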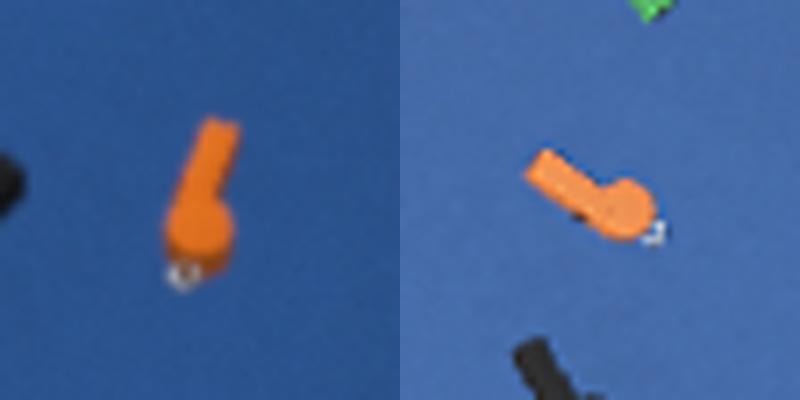

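View pics/cab_s.png

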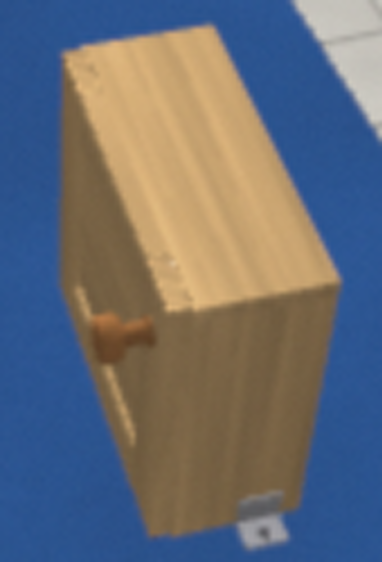

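View pics/cab_t.png

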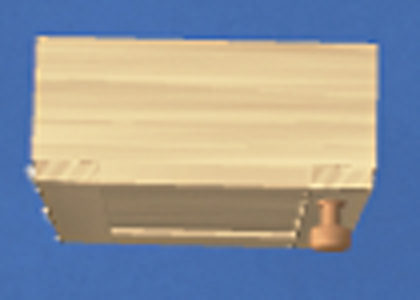

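The crop confirms it: the orange whistle has its barrel near top (340,222), its mouthpiece end near (328,216), and its ring at the barrel. The cabinet door is shut, with the knob on the -y side. Next I'll refine the measurements.

Run:
```python
from h import *
np.set_printoptions(precision=4,suppress=True)
im={n:cv2.imread(f'pics/{n}0.png') for n in('side','top')}
for n,(x,y) in dict(side=(259,285),top=(337,221)).items():
    hsv=cv2.cvtColor(im[n],cv2.COLOR_BGR2HSV)
    m=cv2.inRange(hsv,(3,110,150),(20,255,255)); z=np.zeros_like(m); z[y-25:y+25,x-25:x+25]=m[y-25:y+25,x-25:x+25]
    if n=='side': # keep bright top face
        print(sorted(hsv[...,2][z>0])[::10])
    c=max(cv2.findContours(z,0,1)[0],key=cv2.contourArea)
    # upsample for subpixel distance-transform barrel
    big=cv2.resize(z,None,fx=1,fy=1); 
    ys,xs=np.nonzero(z); P=plane(n,np.c_[xs,ys],0.02)[:,:2]
    w,v=np.linalg.eigh(np.cov(P.T)); a=v[:,1]; a=a if a[1]>0 else -a; b=np.array([-a[1],a[0]])
    mu=P.mean(0); e=(P-mu)@np.c_[a,b]; print(n,len(P),mu,'ang',np.degrees(np.arctan2(a[1],a[0])),e.min(0),e.max(0))
    # mouthpiece part : from end back 30mm
    q=P[e[:,0]>e[:,0].max()-.028]; mq=q.mean(0); w,v=np.linalg.eigh(np.cov(q.T)); aa=v[:,1]*np.sign(v[1,1]); print(' mouth',mq,np.degrees(np.arctan2(aa[1],aa[0])),len(q), w**.5)
    q=P[e[:,0]<e[:,0].min()+.026]; print(' barrel',q.mean(0),len(q))
# knob
for n,(x0,y0,x1,y1) in dict(side=(250,195,275,215),top=(285,185,310,206)).items():
    hsv=cv2.cvtColor(im[n],cv2.COLOR_BGR2HSV)[y0:y1,x0:x1]
    m=cv2.inRange(hsv,(3,100,80),(14,255,255)); 
    k,l,st,ce=cv2.connectedComponentsWithStats(m); i=1+np.argmax(st[1:,4]); print(n,'knob',st[i]+np.array([x0,y0,0,0,0]),ce[i]+[x0,y0])
    for row in (l==i).astype(int): print(''.join('#' if v else '.' for v in row))
```

```text
[np.uint8(152), np.uint8(172), np.uint8(185), np.uint8(199), np.uint8(210), np.uint8(215), np.uint8(220), np.uint8(221), np.uint8(222), np.uint8(223), np.uint8(223), np.uint8(224)]
side 118 [ 0.5434 -0.1934] ang 62.106742865108174 [-0.0251 -0.0114] [0.0322 0.0109]
 mouth [ 0.5517 -0.1776] 48.77345382669101 46 [0.004  0.0084]
 barrel [ 0.5378 -0.2046] 67
top 104 [ 0.5461 -0.1892] ang 63.14032693030257 [-0.0274 -0.0125] [0.031  0.0125]
 mouth [ 0.554 -0.174] 51.43367114344363 43 [0.0047 0.0082]
 barrel [ 0.5401 -0.2016] 54
side knob [256 200  13  11  90] [260.9111 204.0889]
.........................
.........................
.........................
.........................
.........................
......#####......#.......
......######....###......
......#############......
......############.......
......#############......
......#########.###......
......#####.###..........
......##.####............
.......#####.............
.......#####.............
........#................
.........................
.........................
.........................
.........................
top knob [292 190  10  13  90] [297.0222 196.4889]
.........................
.........................
.........................
.........................
.........................
..........######.........
.........#######.........
..........#####..........
..........#####..........
..........#####..........
..........#####..........
.........#######.........
........#########........
.......##.#######........
.......##.#######........
.......##.#######........
........#########........
...........#####.........
.........................
.........................
.........................
```

Run:
```python
from h import *
np.set_printoptions(precision=4,suppress=True)
S=cv2.imread('pics/side0.png')
# crop corners of top & bottom of cabinet from enlargements
f=lambda n,uv,z: print(n,uv,plane(n,uv,z))
cs=lambda x,y:(235+x/4.5,130+y/4.5); ct=lambda x,y:(215+x/4,140+y/4)
f('side',[cs(63,52),cs(212,26),cs(340,284),cs(190,312),cs(165,308)],.23)
f('top',[ct(35,37),ct(378,43),ct(375,188),ct(32,172)],.23)
f('side',[cs(302,505),cs(175,530),cs(150,535),cs(62,292)],0)
f('top',[ct(60,241)],0)
d=np.load('top0.npy');C=cloud('top',d)
print(C[192:206,293:305,0].round(3)[::2,::2]);print(C[192:206,293:305,2].round(3)[::2,::2])
d=np.load('side0.npy');C=cloud('side',d)
for k in range(3): print(C[200:212:2,252:272:2,k].round(3))
```

```text
side [(249.0, 141.55555555555554), (282.1111111111111, 135.77777777777777), (310.55555555555554, 193.11111111111111), (277.22222222222223, 199.33333333333331), (271.6666666666667, 198.44444444444446)] [[ 0.6225  0.1506  0.23  ]
 [ 0.7259  0.1467  0.23  ]
 [ 0.7133 -0.0927  0.23  ]
 [ 0.6226 -0.0871  0.23  ]
 [ 0.61   -0.08    0.23  ]]
top [(223.75, 149.25), (309.5, 150.75), (308.75, 187.0), (223.0, 183.0)] [[ 0.7269  0.1522  0.23  ]
 [ 0.7165 -0.0898  0.23  ]
 [ 0.6119 -0.0831  0.23  ]
 [ 0.629   0.1549  0.23  ]]
side [(302.1111111111111, 242.22222222222223), (273.8888888888889, 247.77777777777777), (268.3333333333333, 248.88888888888889), (248.77777777777777, 194.88888888888889)] [[ 0.7188 -0.0885  0.    ]
 [ 0.6294 -0.0818  0.    ]
 [ 0.6121 -0.0806  0.    ]
 [ 0.6222  0.1444  0.    ]]
top [(230.0, 200.25)] [[0.6234 0.153  0.    ]]
[[0.614 0.608 0.606 0.606 0.613 0.614]
 [0.614 0.602 0.6   0.601 0.613 0.612]
 [0.615 0.594 0.594 0.593 0.613 0.613]
 [0.589 0.588 0.588 0.587 0.589 0.624]
 [0.583 0.582 0.581 0.582 0.582 0.619]
 [0.613 0.579 0.579 0.578 0.578 0.612]
 [0.606 0.606 0.606 
[... 892 characters left out ...]
0.061 -0.062 -0.058 -0.059 -0.063 -0.07 ]
 [ 0.095  0.078 -0.052 -0.067 -0.067 -0.063 -0.062 -0.039 -0.062 -0.073]
 [ 0.089  0.077 -0.058 -0.069 -0.07  -0.068 -0.013 -0.04  -0.055 -0.07 ]
 [ 0.079  0.076  0.053 -0.067 -0.067  0.004 -0.015 -0.039 -0.058 -0.071]]
[[ 0.027  0.042  0.196  0.2    0.199  0.125  0.143  0.162  0.194  0.21 ]
 [ 0.014  0.039  0.197  0.197  0.2    0.191  0.19   0.189  0.192  0.202]
 [ 0.007  0.028  0.191  0.196  0.195  0.194  0.187  0.187  0.189  0.197]
 [-0.001  0.018  0.18   0.197  0.195  0.188  0.184  0.153  0.18   0.191]
 [-0.003  0.01   0.178  0.191  0.189  0.185  0.112  0.145  0.162  0.18 ]
 [-0.001 -0.     0.027  0.18   0.177  0.084  0.106  0.135  0.157  0.173]]
```

```bash
cat > g.py <<'E'
import sys
from h import *
np.set_printoptions(precision=3,suppress=True)
# g.py tilt heading flip x y z [grasp]
def rpy(t,psi,flip): return [180,-t,psi] if not flip else [180,t,psi+180]
def zt(t,psi): t,psi=np.radians([t,psi]); return np.array([np.sin(t)*np.cos(psi),np.sin(t)*np.sin(psi),-np.cos(t)])
if __name__=='__main__':
    a=list(map(float,sys.argv[1:7]))
    p=np.array(a[3:6])
    if len(sys.argv)>7: p=p+r.grasp_offset*zt(a[0],a[1])
    s=status.get_state()
    print('t',s['time_s'],'tcp',s['tcp_pos'],'rpy',s['eef_rot'],'j',s['joints'],'F',s['contact_force'],'w',s['gripper_width'])
    print('target',p,'row',rel(p,rpy(a[0],a[1],a[2]>0)))
E
python3 g.py 0 -8 0 .28 .49 .28; python3 g.py 0 -8 0 .33 .48 .30
```

```text
t 0.1 tcp [0.158 0.656 0.194] rpy [179.915  -0.01  -13.514] j [ 92.999  20.587   0.638  -0.015 -70.135 -16.507] F [-0.035 -0.074  0.425] w 0.08789180824533867
target [0.28 0.49 0.28] row [ 0.789  0.664 -0.428  0.001 -0.    -0.061]
t 0.1 tcp [0.158 0.656 0.194] rpy [179.915  -0.01  -13.514] j [ 92.999  20.587   0.638  -0.015 -70.135 -16.507] F [-0.035 -0.074  0.425] w 0.08789180824533867
target [0.33 0.48 0.3 ] row [ 1.044  0.654 -0.528  0.001 -0.    -0.061]
```

Request:
apply_moves:
  moves:
    - [0.3,0.2,-0.3,0,0,-0.03]
    - [0.6,0.45,-0.43,0,0,-0.06]
    - [1.0,0.66,-0.5,0,0,-0.06]
    - [1.0,0.66,-0.5,0,0,-0.06]
    - [1.0,0.66,-0.5,0,0,-0.06]

```text
time_s: 0.72
tcp_pos: [0.3233, 0.4788, 0.2959]
eef_rot: [-180.0, -0.0, -8.3]
contact_force: [-0.2, 0.3, -0.1]
gripper_width: 0.0872
```

```bash
python3 g.py 0 -8 0 .44 .32 .30
```

```text
t 0.725 tcp [0.323 0.479 0.296] rpy [-179.971   -0.033   -8.272] j [ 75.384   8.56   -2.412   0.03  -78.995   6.338] F [-0.201  0.269 -0.136] w 0.08723744378308207
target [0.44 0.32 0.3 ] row [ 0.692  0.702 -0.02  -0.    -0.    -0.003]
```

Request:
apply_moves:
  moves:
    - [0.23,0.24,0,0,0,0]
    - [0.46,0.47,0,0,0,0]
    - [0.68,0.88,0,0,0,0]
    - [0.68,0.98,0,0,0,0]
    - [0.68,0.98,0,0,0,0]

```text
time_s: 1.35
tcp_pos: [0.4299, 0.2625, 0.296]
eef_rot: [-180.0, -0.0, -8.5]
contact_force: [0.1, 0.0, 1.2]
gripper_width: 0.0878
```

```bash
python3 g.py 0 -3 0 .46 .10 .30
```

```text
t 1.35 tcp [0.43  0.263 0.296] rpy [-179.971   -0.028   -8.464] j [ 53.803   1.107 -10.678   0.012 -78.176  27.731] F [0.092 0.013 1.158] w 0.08778505619192153
target [0.46 0.1  0.3 ] row [ 0.269  0.782 -0.02  -0.    -0.    -0.061]
```

Request:
apply_moves:
  moves:
    - [0.08,0.25,0,0,0,-0.02]
    - [0.15,0.5,0,0,0,-0.04]
    - [0.22,0.78,0,0,0,-0.06]
    - [0.25,0.98,0,0,0,-0.06]
    - [0.25,0.98,0,0,0,-0.06]

```text
time_s: 1.98
tcp_pos: [0.4503, 0.0602, 0.2957]
eef_rot: [-180.0, -0.0, -3.2]
contact_force: [0.0, 1.3, -0.6]
gripper_width: 0.0875
```

```bash
python3 g.py 30 -3 0 .50 -.054 .27 g; python3 g.py 30 -3 0 .50 -.054 .23 g
```

```text
t 1.975 tcp [0.45  0.06  0.296] rpy [-179.975   -0.006   -3.198] j [ 32.562  -4.03  -15.669  -0.017 -78.341  54.243] F [ 0.039  1.261 -0.594] w 0.0874886759188635
target [ 0.509 -0.054  0.254] row [ 0.327  0.556  0.21   0.     0.333 -0.002]
t 1.975 tcp [0.45  0.06  0.296] rpy [-179.975   -0.006   -3.198] j [ 32.562  -4.03  -15.669  -0.017 -78.341  54.243] F [ 0.039  1.261 -0.594] w 0.0874886759188635
target [ 0.509 -0.054  0.214] row [ 0.327  0.556  0.41   0.     0.333 -0.002]
```

Request:
apply_moves:
  moves:
    - [0.08,0.15,0.1,0,0.08,0]
    - [0.16,0.3,0.2,0,0.17,0]
    - [0.25,0.45,0.3,0,0.25,0]
    - [0.33,0.56,0.41,0,0.333,0]
    - [0.33,0.56,0.41,0,0.333,0]
    - [0.33,0.56,0.41,0,0.333,0]

```text
time_s: 2.72
tcp_pos: [0.5111, -0.0544, 0.2149]
eef_rot: [-180.0, -30.0, -3.2]
contact_force: [0.9, 0.0, 0.4]
gripper_width: 0.0876
```

```bash
python3 g.py 30 -3 0 .585 -.0585 .185 g
python3 - <<'E'
from h import *
im,d=imaging.capture('side');np.save('s1.npy',d)
cv2.imwrite('pics/s1.png',cv2.resize(im[60:320,100:400],None,fx=2.5,fy=2.5))
E
```

```text
t 2.725 tcp [ 0.511 -0.054  0.215] rpy [-179.957  -29.971   -3.213] j [ 24.729 -15.851 -53.288  29.102 -28.682  39.298] F [0.859 0.047 0.384] w 0.08758535314519411
target [ 0.594 -0.059  0.169] row [ 0.246 -0.     0.409  0.001  0.    -0.002]
```

View pics/s1.png

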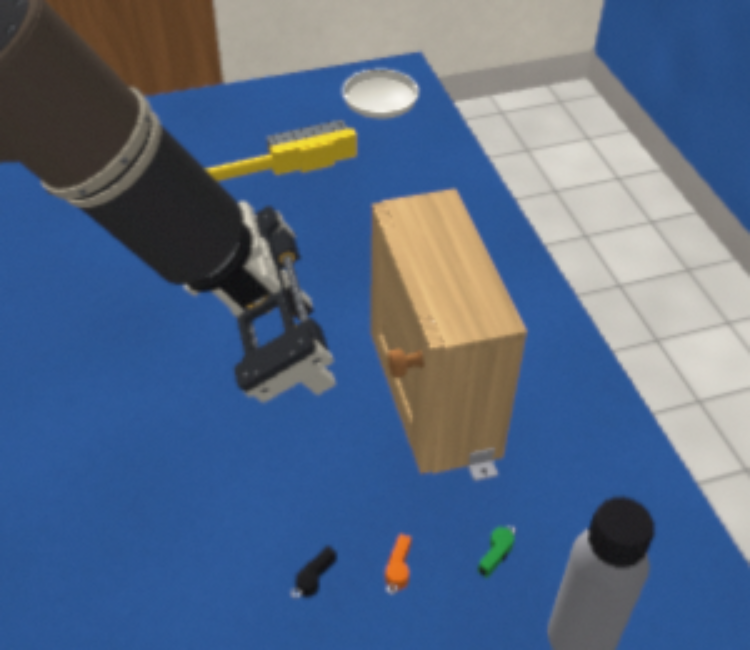

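The picture shows the tilted gripper in front of the knob (crop 403,360) with clear space around it. I'll approach the knob and grip it.

Request:
apply_moves:
  moves:
    - [0.08,0,0.2,0,0,0]
    - [0.16,0,0.32,0,0,0]
    - [0.246,0,0.409,0,0,0]
    - [0.246,0,0.409,0,0,0]
    - [0.246,0,0.409,0,0,0]

```text
time_s: 3.4
tcp_pos: [0.5971, -0.0576, 0.1711]
eef_rot: [-179.9, -30.1, -3.2]
contact_force: [0.4, 0.4, 0.5]
gripper_width: 0.088
```

```bash
python3 g.py 30 -3 0 .585 -.0585 .185 g
python3 - <<'E'
from h import *
im,d=imaging.capture('side');cv2.imwrite('pics/s2a.png',cv2.resize(im[140:260,190:330],None,fx=3,fy=3))
im,d=imaging.capture('top');cv2.imwrite('pics/t2.png',cv2.resize(im[140:260,220:360],None,fx=3,fy=3))
a=cv2.imread('pics/s2a.png');b=cv2.imread('pics/t2.png');cv2.imwrite('pics/k2.png',cv2.resize(np.hstack([a,b]),(800,343)))
E
```

```text
t 3.4 tcp [ 0.597 -0.058  0.171] rpy [-179.88   -30.141   -3.235] j [ 15.563  -2.614 -52.013  38.436 -14.897  36.117] F [0.402 0.425 0.483] w 0.08799467705053847
target [ 0.594 -0.059  0.169] row [-0.018  0.008  0.004 -0.    -0.002 -0.002]
```

View pics/k2.png

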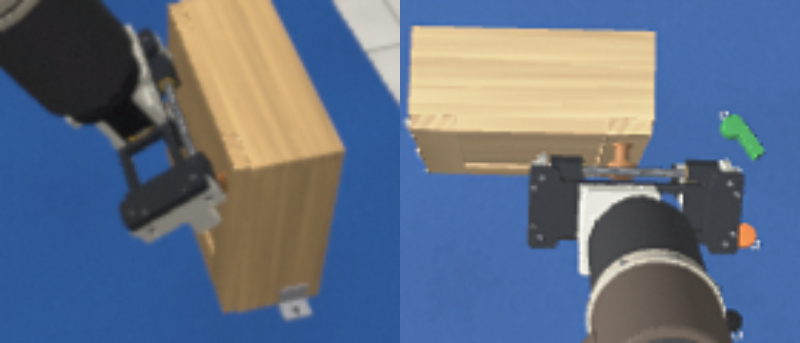

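Request:
apply_moves:
  moves:
    - [-0.015,0.005,0,0,0,0]
    - [-0.015,0.005,0,0,0,0]
    - [-0.015,0.005,0,0,0,0]
    - [-0.015,0.005,0,0,0,0]
    - [-0.015,0.005,0,0,0,0]
    - [-0.015,0.005,0,0,0,0]
  hand: 1
  grip_force: 30

```text
time_s: 4.25
tcp_pos: [0.5937, -0.0586, 0.1696]
eef_rot: [-179.9, -30.2, -3.2]
contact_force: [-0.4, 0.2, 0.2]
gripper_width: 0.0333
```

Request:
apply_moves:
  moves:
    - [0,0,0,0,0,0]
    - [0,0,0,0,0,0]

```text
time_s: 4.5
tcp_pos: [0.5951, -0.0566, 0.1709]
eef_rot: [-179.7, -30.3, -3.1]
contact_force: [-7.6, 13.7, 8.9]
gripper_width: 0.0132
```

```bash
cat > arc.py <<'E'
import sys
from h import *
np.set_printoptions(precision=3,suppress=True)
h=np.array([.637,.153,0]); s=status.get_state(); print(s['time_s'],s['tcp_pos'],s['eef_rot'],s['gripper_width'],s['joints'],s['contact_force'])
d=(s['tcp_pos']-h); print('r',np.hypot(d[0],d[1]))
for th in map(float,sys.argv[1:]):
    Z=R.from_euler('z',-th); R0=R.from_euler('xyz',s['eef_rot'],degrees=True)
    print(th,np.r_[R0.inv().apply(h+Z.apply(d)-s['tcp_pos'])/.2,(R0.inv()*Z*R0).as_rotvec()/(np.pi/2)])
E
python3 arc.py .05 .1 .15 .2 .25 .3 .35 .4 .45 .5
```

```text
4.5 [ 0.595 -0.057  0.171] [-179.718  -30.349   -3.113] 0.013223647216081443 [ 15.407  -2.892 -52.587  39.11  -14.3    35.659] [-7.606 13.715  8.867]
r 0.21372626469372316
0.05 [-0.045 -0.009 -0.027 -0.016  0.     0.027]
0.1 [-0.09  -0.021 -0.053 -0.032  0.     0.055]
0.15 [-0.135 -0.035 -0.079 -0.048  0.     0.082]
0.2 [-0.179 -0.052 -0.104 -0.064  0.001  0.11 ]
0.25 [-0.222 -0.071 -0.129 -0.08   0.001  0.137]
0.3 [-0.264 -0.093 -0.154 -0.096  0.001  0.165]
0.35 [-0.305 -0.117 -0.178 -0.113  0.001  0.192]
0.4 [-0.345 -0.144 -0.201 -0.129  0.001  0.22 ]
0.45 [-0.384 -0.173 -0.224 -0.145  0.001  0.247]
0.5 [-0.422 -0.204 -0.246 -0.161  0.001  0.275]
```

Run:
```python
from h import *
im,d=imaging.capture('side');a=cv2.resize(im[180:230,230:290],None,fx=6.6,fy=6.6,interpolation=2)
im,d=imaging.capture('top');b=cv2.resize(im[170:220,270:330],None,fx=6.6,fy=6.6,interpolation=2)
cv2.imwrite('pics/k3.png',np.hstack([a,b]))
```

```text
(no output)
```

View pics/k3.png

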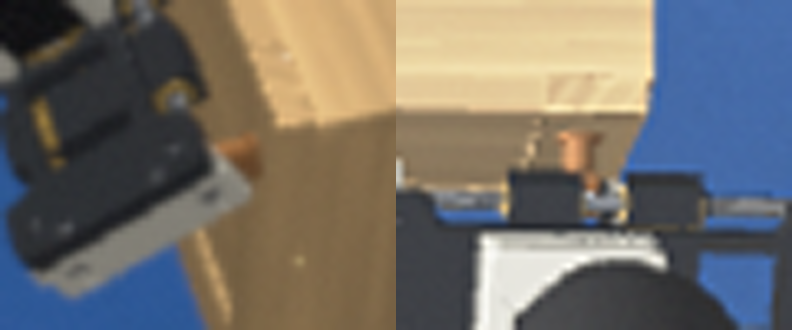

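Request:
apply_moves:
  moves:
    - [0,0,0,0,0,0]
    - [0,0,0,0,0,0]

```text
time_s: 4.85
tcp_pos: [0.5963, -0.0555, 0.1732]
eef_rot: [-179.7, -30.6, -3.0]
contact_force: [-7.9, 2.8, 8.9]
gripper_width: 0.0005
```

```bash
python3 arc.py 0.1
python3 - <<'E'
from h import *
im,d=imaging.capture('side');a=cv2.resize(im[180:230,230:290],None,fx=6.6,fy=6.6,interpolation=2)
im,d2=imaging.capture('top');b=cv2.resize(im[170:220,270:330],None,fx=6.6,fy=6.6,interpolation=2)
cv2.imwrite('pics/k4.png',np.hstack([a,b])); C=cloud('top',d2)
for k in range(3): print(C[188:206:2,286:308:2,k].round(3))
E
```

```text
4.85 [ 0.596 -0.056  0.173] [-179.653  -30.579   -3.044] 0.0004904170141587013 [ 15.466  -3.03  -52.504  39.155 -14.281  35.66 ] [-7.882  2.807  8.912]
r 0.21247066227025968
0.1 [-0.09  -0.02  -0.053 -0.032  0.     0.055]
[[0.616 0.616 0.616 0.615 0.614 0.613 0.615 0.613 0.614 0.613 0.613]
 [0.619 0.619 0.618 0.614 0.614 0.612 0.611 0.612 0.613 0.612 0.612]
 [0.618 0.618 0.615 0.615 0.614 0.607 0.606 0.612 0.614 0.612 0.645]
 [0.619 0.618 0.615 0.616 0.614 0.6   0.6   0.613 0.613 0.612 0.638]
 [0.618 0.618 0.575 0.575 0.576 0.576 0.576 0.593 0.613 0.575 0.575]
 [0.572 0.57  0.569 0.569 0.569 0.568 0.569 0.569 0.583 0.568 0.569]
 [0.566 0.565 0.565 0.565 0.564 0.564 0.564 0.564 0.565 0.563 0.563]
 [0.612 0.561 0.56  0.559 0.559 0.56  0.56  0.568 0.566 0.559 0.559]
 [0.552 0.552 0.552 0.552 0.552 0.552 0.552 0.552 0.551 0.551 0.551]]
[[-0.021 -0.027 -0.033 -0.038 -0.044 -0.049 -0.055 -0.06  -0.066 -0.071
  -0.077]
 [-0.024 -0.03  -0.035 -0.04  -0.045 -0.05  -0.056 -0.062 -0.068 -0.074
  -0.079]
 [-0.025 -0.031 -0.036 -0.042 -0.047 -0.05  -0.056 -0.065 -0.071 -0.076
  -0.1  ]
 [-0.027 -
[... 516 characters left out ...]
11  0.216  0.208  0.217  0.209  0.216
   0.215]
 [ 0.163  0.164  0.166  0.186  0.186  0.195  0.199  0.194  0.185  0.189
   0.189]
 [ 0.139  0.138  0.151  0.153  0.157  0.191  0.192  0.163  0.155  0.162
  -0.   ]
 [ 0.106  0.107  0.123  0.12   0.126  0.194  0.195  0.131  0.128  0.13
   0.003]
 [ 0.076  0.079  0.293  0.292  0.288  0.287  0.288  0.197  0.098  0.29
   0.289]
 [ 0.282  0.292  0.296  0.298  0.297  0.3    0.298  0.295  0.222  0.3
   0.295]
 [ 0.288  0.291  0.293  0.292  0.294  0.294  0.293  0.292  0.286  0.296
   0.295]
 [ 0.005  0.287  0.291  0.292  0.292  0.29   0.288  0.242  0.25   0.291
   0.292]
 [ 0.308  0.305  0.307  0.306  0.304  0.304  0.3    0.299  0.304  0.304
   0.303]]
```

View pics/k4.png

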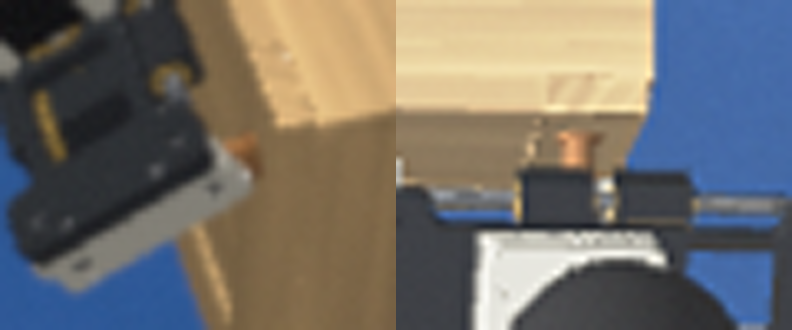

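Run:
```python
from h import *
np.set_printoptions(precision=1,suppress=True,linewidth=200)
s=status.get_state(); R0=R.from_euler('xyz',s['eef_rot'],degrees=True)
for n in('side','top'):
    im,d=imaging.capture(n); C=cloud(n,d)
    Q=R0.inv().apply((C-s['tcp_pos']).reshape(-1,3))*1000
    ok=(d.ravel()>0)&(abs(Q[:,0])<60)&(abs(Q[:,1])<110)&(Q[:,2]>-150)&(Q[:,2]<15)
    hs=im.reshape(-1,3)[ok]; q=Q[ok]; W=C.reshape(-1,3)[ok]
    k=(W[:,0]<.605)&(W[:,2]>.02); q=q[k]; 
    print(n,len(q))
    for z in range(-150,15,10):
        m=(q[:,2]>=z)&(q[:,2]<z+10)
        if m.sum(): print(z,m.sum(),'x',q[m,0].min(),q[m,0].max(),'y',q[m,1].min(),q[m,1].max())
```

```text
side 1441
-150 262 x -38.58524205381648 39.76220818253236 y -93.10680299445549 99.96003704041709
-140 502 x -38.30005394734482 39.575193784689446 y -95.26203135854928 99.28345556972172
-130 252 x -38.766849178929654 39.36413461793933 y -91.69992571296403 97.87853205114378
-120 240 x -38.37643109274703 39.85524670408408 y -84.68864909286062 93.85604913089917
-110 154 x -38.10467598589771 39.36942735277621 y -82.66949674722385 91.25483088038807
-100 23 x -34.73925660069431 38.705476291996156 y -81.28408387280966 89.97435134336675
-70 1 x 10.884714760321017 10.884714760321017 y 7.848625936744124 7.848625936744124
-20 7 x 11.992737626984194 16.22239079924006 y -4.82330220897102 5.769880664350642
top 1312
-150 446 x -34.78515038302868 41.75290375401474 y -95.44071006208225 96.2415530028665
-140 501 x -35.629998592778215 42.700685870285604 y -95.85426524931489 97.05787767846338
-130 136 x -17.95179279347756 42.751752503754375 y -91.96846476212167 94.79049378414393
-120 168 x -21.91395503554837 42.531600724465164 y -86.76241107241819 87.35871774035759
-110 39 x -22.788844711992766 42.575639448070895 y -86.76230629769442 89.20613993646185
-100 1 x 15.846378764009 15.846378764009 y 5.018725982203948 5.018725982203948
-80 5 x 8.8125239129953 13.114865655973144 y 1.083417004609829 6.351199231856607
-50 3 x 13.599291534084024 14.085718822178919 y 5.814853955055095 8.59059262895063
-40 2 x 13.030182220077107 13.157483548181382 y 3.8591631994167774 9.526698322865016
-30 1 x 9.920321366293187 9.920321366293187 y 5.327168896256511 5.327168896256511
-20 9 x 12.07459783166658 16.51032998525138 y -8.369453572560584 2.9719241397751612
-10 1 x 14.006499841601284 14.006499841601284 y -8.269849025824882 -8.269849025824882
```

Run:
```python
from h import *
im,d=imaging.capture('side');a=cv2.resize(im[195:220,250:280],None,fx=20,fy=20,interpolation=0)
cv2.imwrite('pics/k5.png',a)
im0=cv2.imread('pics/side0.png');b=cv2.resize(im0[195:220,250:280],None,fx=20,fy=20,interpolation=0)
cv2.imwrite('pics/k5.png',cv2.resize(np.hstack([b,a]),(800,333),interpolation=0))
```

```text
(no output)
```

View pics/k5.png

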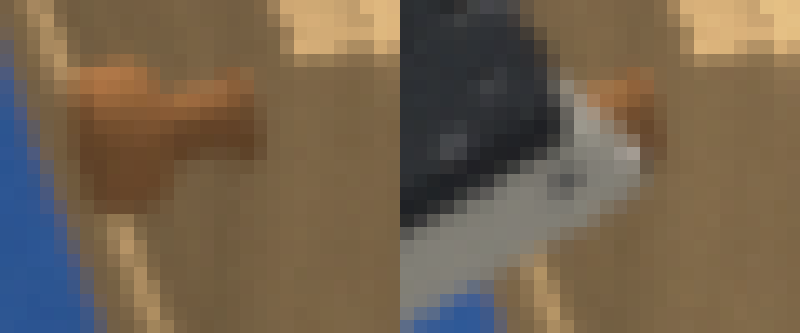

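The fingers shut fully without holding the knob, and force along -tool z suggests the tips press on it. I'll back off and check the real finger position against the reported TCP.

Request:
apply_moves:
  moves:
    - [0,0,-0.2,0,0,0]
    - [-0.1,0,-0.45,0,0,0]
    - [-0.1,0,-0.45,0,0,0]

```text
time_s: 5.48
tcp_pos: [0.5329, -0.052, 0.2444]
eef_rot: [-179.4, -30.9, -3.1]
contact_force: [0.4, 0.0, 0.0]
gripper_width: 0.0004
```

```bash
cat > tool.py <<'E'
from h import *
np.set_printoptions(precision=1,suppress=True,linewidth=200)
s=status.get_state(); print(s['tcp_pos'],s['eef_rot'],s['gripper_width'],s['contact_force']);R0=R.from_euler('xyz',s['eef_rot'],degrees=True)
o=[]
for n in('side','top'):
    im,d=imaging.capture(n); C=cloud(n,d)
    c=imaging.camera_info(n); K=np.array([[c['fx'],0,c['cx']],[0,c['fy'],c['cy']],[0,0,1]])
    def proj(p):
        q=np.linalg.inv(c['T'])@np.r_[p,1]; return cv2.projectPoints(np.array([[q[0],-q[1],-q[2]]]),np.zeros(3),np.zeros(3),K,np.array([c['k1'],0,0,0,0.]))[0].ravel()
    u,v=proj(s['tcp_pos']).astype(int); g=proj(s['tcp_pos']+R0.apply([0,0,-.0188]))
    a=im[v-35:v+35,u-35:u+35].copy(); a=cv2.resize(a,None,fx=5.6,fy=5.6,interpolation=0)
    cv2.drawMarker(a,tuple(int(x) for x in ((proj(s['tcp_pos'])-[u-35,v-35])*5.6)),(0,0,255),0,12)
    cv2.drawMarker(a,tuple(int(x) for x in ((g-[u-35,v-35])*5.6)),(255,0,255),0,12); o.append(a)
    Q=R0.inv().apply((C-s['tcp_pos']).reshape(-1,3))*1000
    ok=(d.ravel()>0)&(abs(Q[:,0])<50)&(abs(Q[:,1])<70)&(Q[:,2]>-110)&(Q[:,2]<15)&(C[...,2].ravel()>.02)&(C[...,0].ravel()<.6)
    q=Q[ok]
    for z in range(-110,15,10):
        m=(q[:,2]>=z)&(q[:,2]<z+10)
        if m.sum(): print(n,z,m.sum(),'x',q[m,0].min().round(),q[m,0].max().round(),'y',q[m,1].min().round(),q[m,1].max().round())
import sys
cv2.imwrite(sys.argv[1],np.hstack(o))
E
python3 tool.py pics/k6.png
```

```text
[ 0.5 -0.1  0.2] [-179.4  -30.9   -3.1] 0.0004097714844493612 [0.4 0.  0. ]
side -110 49 x -19.0 39.0 y -59.0 37.0
side -60 1 x 12.0 12.0 y -9.0 -9.0
side -50 8 x 10.0 11.0 y -13.0 1.0
side -40 5 x 10.0 11.0 y -12.0 -0.0
top -110 57 x -22.0 42.0 y -66.0 64.0
top -100 2 x 13.0 40.0 y 5.0 17.0
top -90 1 x 14.0 14.0 y 5.0 5.0
top -80 4 x 6.0 12.0 y 4.0 6.0
top -60 1 x 14.0 14.0 y 8.0 8.0
top -50 5 x 11.0 15.0 y 6.0 9.0
top -40 2 x 12.0 13.0 y 4.0 7.0
```

View pics/k6.png

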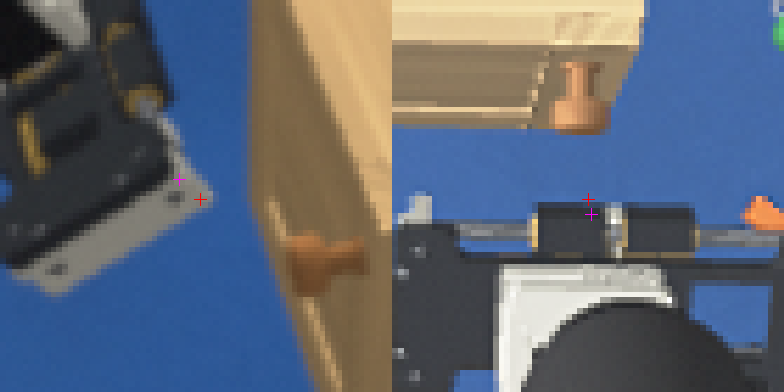

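Run:
```python
from h import *
np.set_printoptions(precision=0,suppress=True,linewidth=220)
s=status.get_state(); R0=R.from_euler('xyz',s['eef_rot'],degrees=True)
for n in('side','top'):
    im,d=imaging.capture(n); C=cloud(n,d); c=imaging.camera_info(n); K=np.array([[c['fx'],0,c['cx']],[0,c['fy'],c['cy']],[0,0,1]])
    q=np.linalg.inv(c['T'])@np.r_[s['tcp_pos'],1]; u,v=cv2.projectPoints(np.array([[q[0],-q[1],-q[2]]]),np.zeros(3),np.zeros(3),K,np.array([c['k1'],0,0,0,0.]))[0].ravel(); print(n,u,v)
    Q=(R0.inv().apply((C-s['tcp_pos']).reshape(-1,3))*1000).reshape(384,512,3)
    u,v=int(u),int(v)
    sl=(slice(v-16,v+5,2),slice(u-12,u+6)) if n=='side' else (slice(v-3,v+14,2),slice(u-6,u+14))
    for r_ in Q[sl]: print(' '.join('%4d,%3d,%4d'%tuple(np.clip(p,-999,999)) for p in r_[::2]))
```

```text
side 240.08829401299454 194.42653262035196
  23, 38,-112   28, 43,-114   32, 44,-111  -81,-288, 233  -75,-286, 236  -70,-285, 240  -64,-284, 244  -58,-283, 249  -52,-280, 251
  32, 71,-140   35, 72,-138   31, 51,-113   11,-14, -41  -79,-281, 239  -71,-274, 237  -65,-271, 239  -60,-273, 247  -55,-272, 251
  31, 78,-142   34, 78,-139   39, 82,-140   11, -2, -48  -80,-270, 236  -74,-268, 240  -68,-266, 243  -62,-264, 246  -56,-261, 248
  29, 80,-139   34, 85,-141   38, 87,-140   38, 80,-129   10, -5, -34  -76,-257, 237  -70,-257, 242  -65,-257, 247  -59,-255, 250
  28, 87,-141   32, 89,-140   36, 93,-140   39, 90,-135   11,  7, -43  -78,-249, 237  -71,-245, 238  -66,-245, 243  -60,-243, 246
  26, 91,-140   31, 95,-141   34, 95,-138   37, 95,-134   38, 90,-126  -80,-240, 235  -74,-238, 238  -68,-235, 241  -62,-234, 245
  24, 94,-138   28, 96,-136   32, 97,-135   35, 97,-131   37, 94,-124   38, 90,-117   39, 82,-105  -70,-225, 239  -64,-225, 244
  22, 96,-135   24, 95,-130   27, 94,-126   31, 96,-125   32, 90,-114   35, 89,-111   38, 90,-108  -72,-217, 238  -67,-217, 243
  19, 99,-132   2
[... 971 characters left out ...]
  36,-25,-121   37,-20,-121   34,-15,-116   36,-10,-120   36, -6,-119   32,  0,-110   35,  4,-115   37,  8,-120   38, 12,-123   37, 17,-120
  31,-25,-120   29,-20,-116   31,-15,-121   31,-10,-119   29, -5,-115   28,  0,-113   31,  4,-118   31,  8,-119   31, 13,-119   32, 18,-120
  25,-24,-119   26,-20,-121   26,-15,-120   26,-10,-121   24, -5,-116    8,  3, -78   24,  4,-114   26,  8,-120   26, 13,-120   26, 18,-118
  27,-26,-137   26,-21,-135   27,-16,-136   27,-11,-135   26, -6,-133   27, -2,-135   26,  3,-131   28,  7,-136   27, 12,-134   28, 17,-134
  25,-26,-144   27,-21,-148   26,-16,-145  431,-100,-999   26, -7,-145   27, -2,-147   27,  1,-146   28,  6,-148   27, 11,-146   28, 15,-147
```

The depth shows the real fingertips about 33 mm behind the reported TCP along tool z. The body starts near -99 mm where it should be -66, finger points end near -35, and the contact on the knob's top agrees. I'll use a grasp point 52 mm behind the reported TCP.

```bash
sed -i 's/p=p+r.grasp_offset\*zt/p=p+(r.grasp_offset+.033)*zt/' g.py
python3 - <<'E'
from h import *
print(plane('top',[(292,200),(297,200),(301.5,200)],.19)[:,1], plane('top',[(297,192)],.192), tri((257.5,203),(297,202)))
E
python3 g.py 30 -3 0 .585 -.0555 .185 g; python3 g.py 30 -3 0 .525 -.0545 .215 g
```

```text
[-0.03825088 -0.05250398 -0.06532717] [[ 0.60640406 -0.05323768  0.192     ]] (array([ 0.5796555 , -0.0524941 ,  0.19103661]), np.float64(0.004237733245672426))
t 5.675 tcp [ 0.533 -0.053  0.24 ] rpy [-179.69   -30.508   -3.032] j [ 23.934 -14.65  -48.495  25.995 -30.945  43.664] F [-0.682  0.584  0.671] w 0.00039329277480169644
target [ 0.611 -0.057  0.14 ] row [ 0.082  0.003  0.625 -0.003 -0.006 -0.   ]
t 5.675 tcp [ 0.533 -0.053  0.24 ] rpy [-179.69   -30.508   -3.032] j [ 23.934 -14.65  -48.495  25.995 -30.945  43.664] F [-0.682  0.584  0.671] w 0.00039329277480169644
target [ 0.551 -0.056  0.17 ] row [-0.1    0.012  0.344 -0.003 -0.006 -0.   ]
```

Request:
apply_moves:
  moves:
    - [-0.1,0,0.1,0,0,0]
    - [-0.15,0,0.15,0,0,0]
    - [-0.15,0,0.2,0,0,0]
    - [-0.15,0,0.2,0,0,0]
    - [-0.15,0,0.2,0,0,0]
    - [-0.12,0,0.3,0,0,0]
    - [-0.04,0,0.4,0,0,0]
    - [0.02,0,0.52,0,0,0]
    - [0.082,-0.005,0.625,0,0,0]
    - [0.082,-0.005,0.625,0,0,0]
  hand: -1

```text
time_s: 6.92
tcp_pos: [0.6118, -0.0573, 0.1413]
eef_rot: [-179.8, -30.2, -3.0]
contact_force: [-0.3, -1.5, 0.8]
gripper_width: 0.087
```

```bash
python3 g.py 30 -3 0 .585 -.0535 .185 g
```

```text
t 6.925 tcp [ 0.612 -0.057  0.141] rpy [-179.757  -30.168   -3.03 ] j [  1.793   1.012 -58.161  71.509  -2.299  14.333] F [-0.254 -1.497  0.823] w 0.08703976766678566
target [ 0.611 -0.055  0.14 ] row [-0.007 -0.012  0.002 -0.003 -0.002 -0.   ]
```

```bash
python3 g.py 21 -3 0 .584 -.0535 .184 g
```

```text
t 6.925 tcp [ 0.612 -0.057  0.141] rpy [-179.757  -30.168   -3.03 ] j [  1.793   1.012 -58.161  71.509  -2.299  14.333] F [-0.254 -1.497  0.823] w 0.08703976766678566
target [ 0.603 -0.054  0.136] row [-0.055 -0.012  0.001 -0.003 -0.102 -0.   ]
```

Request:
apply_moves:
  moves:
    - [-0.02,-0.006,0,0,-0.03,0]
    - [-0.04,-0.012,0,0,-0.07,0]
    - [-0.055,-0.012,0,0,-0.1,0]
    - [-0.055,-0.012,0,0,-0.1,0]

```text
time_s: 7.42
tcp_pos: [0.6014, -0.0507, 0.1356]
eef_rot: [-179.5, -21.0, -3.0]
contact_force: [1.4, -0.6, 1.3]
gripper_width: 0.0875
```

```bash
python3 g.py 21 -3 0 .584 -.0535 .184 g
```

```text
t 7.425 tcp [ 0.601 -0.051  0.136] rpy [-179.475  -21.004   -2.965] j [ 18.039   4.332 -38.754  14.892 -27.816  57.067] F [ 1.423 -0.634  1.312] w 0.08753659330410396
target [ 0.603 -0.054  0.136] row [ 0.006  0.018  0.002 -0.006 -0.     0.   ]
```

Better conditioned. Closing on the knob head.

Request:
apply_moves:
  moves:
    - [0.006,0.015,0,0,0,0]
    - [0.006,0.015,0,0,0,0]
    - [0.006,0.015,0,0,0,0]
    - [0.006,0.015,0,0,0,0]
    - [0.006,0.015,0,0,0,0]
    - [0.006,0.015,0,0,0,0]
    - [0.006,0.015,0,0,0,0]
    - [0.006,0.015,0,0,0,0]
    - [0.006,0.015,0,0,0,0]
  hand: 1
  grip_force: 30

```text
time_s: 8.55
tcp_pos: [0.6023, -0.0538, 0.136]
eef_rot: [-179.5, -21.0, -3.0]
contact_force: [-1.3, 1.0, 0.7]
gripper_width: 0.0293
```

```bash
sed -i 's/.637,.153,0/.637,.158,0/' arc.py; python3 arc.py .05 .1 .15 .2 .25 .3 .35 .4 .45 .5
```

```text
8.55 [ 0.602 -0.054  0.136] [-179.476  -21.002   -2.962] 0.02931097746445859 [ 17.647   4.432 -38.448  14.531 -27.944  57.78 ] [-1.279  1.048  0.718]
r 0.21458518254192865
0.05 [-0.05  -0.007 -0.019 -0.011  0.     0.03 ]
0.1 [-0.099 -0.017 -0.038 -0.023  0.001  0.059]
0.15 [-0.148 -0.03  -0.056 -0.034  0.001  0.089]
0.2 [-0.196 -0.045 -0.075 -0.046  0.001  0.119]
0.25 [-0.243 -0.063 -0.093 -0.057  0.001  0.149]
0.3 [-0.289 -0.084 -0.11  -0.068  0.002  0.178]
0.35 [-0.335 -0.106 -0.128 -0.08   0.002  0.208]
0.4 [-0.379 -0.132 -0.144 -0.091  0.002  0.238]
0.45 [-0.422 -0.159 -0.161 -0.103  0.002  0.267]
0.5 [-0.464 -0.189 -0.176 -0.114  0.003  0.297]
```

The width of 29.3 mm matches the 30 mm knob head. Now pulling along the arc.

Request:
apply_moves:
  moves:
    - [-0.025,-0.003,-0.01,-0.006,0,0.015]
    - [-0.05,-0.007,-0.019,-0.011,0,0.03]
    - [-0.075,-0.012,-0.028,-0.017,0,0.045]
    - [-0.099,-0.017,-0.038,-0.023,0,0.06]
    - [-0.148,-0.03,-0.056,-0.034,0,0.09]
    - [-0.196,-0.045,-0.075,-0.046,0,0.12]
    - [-0.196,-0.045,-0.075,-0.046,0,0.12]

```text
time_s: 9.43
tcp_pos: [0.5604, -0.0425, 0.1359]
eef_rot: [-179.5, -20.9, -14.5]
contact_force: [-0.7, 0.2, -0.5]
gripper_width: 0.029
```

```bash
python3 arc.py .05 .1 .15 .2 .25 .3 .35 .4 .45 .5
```

```text
9.425 [ 0.56  -0.043  0.136] [-179.498  -20.899  -14.473] 0.029012145372891956 [ 22.984   0.31  -46.799  26.323 -28.264  30.927] [-0.72   0.215 -0.463]
r 0.21465060648965778
0.05 [-0.05  -0.008 -0.019 -0.011  0.     0.03 ]
0.1 [-0.099 -0.018 -0.038 -0.023  0.001  0.059]
0.15 [-0.148 -0.03  -0.056 -0.034  0.001  0.089]
0.2 [-0.196 -0.046 -0.074 -0.045  0.001  0.119]
0.25 [-0.243 -0.064 -0.092 -0.057  0.001  0.149]
0.3 [-0.289 -0.084 -0.11  -0.068  0.002  0.178]
0.35 [-0.335 -0.107 -0.127 -0.079  0.002  0.208]
0.4 [-0.379 -0.132 -0.144 -0.091  0.002  0.238]
0.45 [-0.422 -0.16  -0.16  -0.102  0.002  0.268]
0.5 [-0.464 -0.19  -0.175 -0.114  0.003  0.297]
```

Request:
apply_moves:
  moves:
    - [-0.05,-0.008,-0.019,-0.011,0,0.03]
    - [-0.099,-0.018,-0.038,-0.023,0,0.059]
    - [-0.148,-0.03,-0.056,-0.034,0.001,0.089]
    - [-0.196,-0.046,-0.074,-0.045,0.001,0.119]
    - [-0.243,-0.064,-0.092,-0.057,0.001,0.149]
    - [-0.243,-0.064,-0.092,-0.057,0.001,0.149]

```text
time_s: 10.18
tcp_pos: [0.513, -0.0173, 0.1359]
eef_rot: [-179.6, -20.9, -28.7]
contact_force: [-1.8, -2.9, 2.3]
gripper_width: 0.0291
```

```bash
python3 arc.py .05 .1 .15 .2 .25 .3 .35 .4 .45 .5;python3 - <<'E'
from h import *
im,d=imaging.capture('top');cv2.imwrite('pics/t5.png',cv2.resize(im[130:290,180:380],None,fx=3.5,fy=3.5))
E
```

```text
10.175 [ 0.513 -0.017  0.136] [-179.564  -20.862  -28.737] 0.02908455481078609 [ 32.118  -3.01  -51.842  32.654 -34.719   3.17 ] [-1.776 -2.944  2.349]
r 0.21474137292009118
0.05 [-0.05  -0.008 -0.019 -0.011  0.     0.03 ]
0.1 [-0.099 -0.018 -0.038 -0.023  0.     0.059]
0.15 [-0.148 -0.031 -0.056 -0.034  0.001  0.089]
0.2 [-0.196 -0.046 -0.074 -0.045  0.001  0.119]
0.25 [-0.243 -0.064 -0.092 -0.057  0.001  0.149]
0.3 [-0.289 -0.085 -0.11  -0.068  0.001  0.178]
0.35 [-0.335 -0.108 -0.127 -0.079  0.002  0.208]
0.4 [-0.379 -0.133 -0.143 -0.091  0.002  0.238]
0.45 [-0.422 -0.161 -0.16  -0.102  0.002  0.268]
0.5 [-0.464 -0.191 -0.175 -0.113  0.002  0.297]
```

View pics/t5.png

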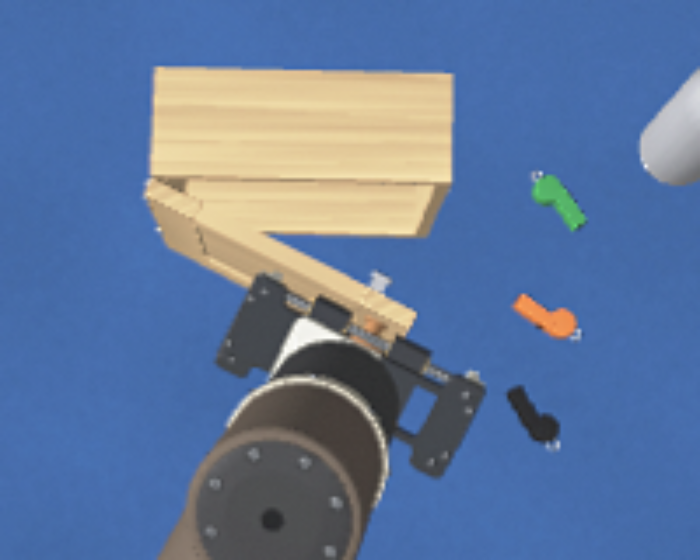

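Request:
apply_moves:
  moves:
    - [-0.05,-0.008,-0.019,-0.011,0,0.03]
    - [-0.099,-0.018,-0.038,-0.023,0,0.059]
    - [-0.099,-0.018,-0.038,-0.023,0,0.059]

```text
time_s: 10.6
tcp_pos: [0.4962, -0.0042, 0.1359]
eef_rot: [-179.7, -20.8, -34.3]
contact_force: [-2.3, -1.2, -0.4]
gripper_width: 0.0291
```

Request:
apply_moves:
  moves:
    - [0,0,0,0,0,0]
    - [0,0,0,0,0,0]
    - [0,0,0,0,0,0]
    - [0,0,0,0,0,0]
    - [0,0,0,0,0,0]
    - [0,0,-0.1,0,0,0]
    - [0,0,-0.3,0,0,0]
    - [0,0,-0.55,0,0,0]
    - [0,0,-0.55,0,0,0]
  hand: -1

```text
time_s: 11.72
tcp_pos: [0.4648, 0.0194, 0.2425]
eef_rot: [-179.2, -20.9, -34.3]
contact_force: [-0.1, 0.8, -0.8]
gripper_width: 0.0876
```

```bash
python3 g.py 0 -30 0 .54 -.1 .25
python3 - <<'E'
from h import *
im,d=imaging.capture('top');cv2.imwrite('pics/t6.png',cv2.resize(im[130:290,180:380],None,fx=3.5,fy=3.5))
C=cloud('top',d); q=(C[...,2]>.222)&(C[...,2]<.24)&(C[...,0]<.612)&(C[...,0]>.35)&(C[...,1]<.17)&(C[...,1]>-.12)
P=C[q][:,:2]; 
hsv=cv2.cvtColor(im,cv2.COLOR_BGR2HSV)[q]; k=(hsv[:,0]>10)&(hsv[:,0]<25)&(hsv[:,1]>60); P=P[k]
print(len(P),cv2.fitLine(P.astype(np.float32),2,0,.01,.01).ravel(),P.min(0),P.max(0))
E
```

```text
t 11.725 tcp [0.465 0.019 0.242] rpy [-179.228  -20.912  -34.331] j [ 45.48  -12.843 -42.407  24.244 -58.177  -2.184] F [-0.121  0.793 -0.757] w 0.0875617926177607
target [ 0.54 -0.1   0.25] row [ 0.618  0.283  0.192  0.    -0.233 -0.046]
407 [0.5593494  0.828932   0.5555435  0.05067873] [ 0.49331114 -0.03793671] [0.61183969 0.14388537]
```

View pics/t6.png

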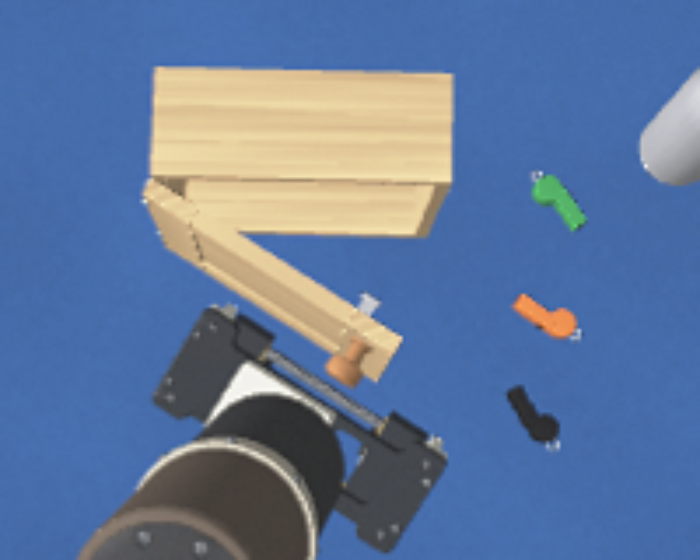

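The door is open about 31° (0.545 rad), with the knob at crop (345,365) free and the striker at crop (368,303). Next I'll put closed fingers behind the inner face at radius 0.14, clear of the striker.

```bash
python3 g.py 0 -34 0 .49 .02 .28; python3 g.py 0 -34 0 .588 .022 .28;python3 g.py 0 -34 0 .588 .022 .152
```

```text
t 11.775 tcp [0.464 0.019 0.24 ] rpy [-179.395  -20.843  -34.307] j [ 45.423 -12.737 -42.576  24.225 -58.061  -2.196] F [ 0.986 -0.732 -1.641] w 0.08756159031330399
target [0.49 0.02 0.28] row [ 0.167 -0.081 -0.148 -0.006 -0.232 -0.002]
t 11.775 tcp [0.464 0.019 0.24 ] rpy [-179.395  -20.843  -34.307] j [ 45.423 -12.737 -42.576  24.225 -58.061  -2.196] F [ 0.986 -0.732 -1.641] w 0.08756159031330399
target [0.588 0.022 0.28 ] row [ 0.54  -0.364 -0.003 -0.006 -0.232 -0.002]
t 11.775 tcp [0.464 0.019 0.24 ] rpy [-179.395  -20.843  -34.307] j [ 45.423 -12.737 -42.576  24.225 -58.061  -2.196] F [ 0.986 -0.732 -1.641] w 0.08756159031330399
target [0.588 0.022 0.152] row [ 0.312 -0.357  0.595 -0.006 -0.232 -0.002]
```

Request:
apply_moves:
  moves:
    - [0.06,-0.03,-0.1,0,-0.1,0]
    - [0.167,-0.081,-0.15,0,-0.232,0]
    - [0.3,-0.18,-0.1,0,-0.232,0]
    - [0.42,-0.27,-0.05,0,-0.232,0]
    - [0.54,-0.364,0,0,-0.232,0]
    - [0.54,-0.364,0,0,-0.232,0]
    - [0.54,-0.364,0,0,-0.232,0]
    - [0.54,-0.364,0,0,-0.232,0]
    - [0.54,-0.364,0,0,-0.232,0]
  hand: 1

```text
time_s: 12.9
tcp_pos: [0.5878, 0.022, 0.28]
eef_rot: [-179.4, 0.0, -34.1]
contact_force: [1.7, 0.2, 0.5]
gripper_width: 0.004
```

```bash
python3 g.py 0 -34 0 .588 .022 .152; python3 tool.py pics/k7.png | tail -30
```

```text
t 12.9 tcp [0.588 0.022 0.28 ] rpy [-179.399    0.007  -34.074] j [ 20.913   9.683  -2.905  -0.36  -76.924  35.093] F [1.732 0.207 0.478] w 0.004013265955288519
target [0.588 0.022 0.152] row [ 0.001  0.006  0.64  -0.007  0.    -0.001]
[0.6 0.  0.3] [-179.4    0.   -34.1] 0.004013265955288519 [1.7 0.2 0.5]
side -110 9 x 32.0 40.0 y 35.0 39.0
side -100 1 x 32.0 32.0 y 34.0 34.0
top -110 16 x -37.0 6.0 y -30.0 62.0
```

View pics/k7.png

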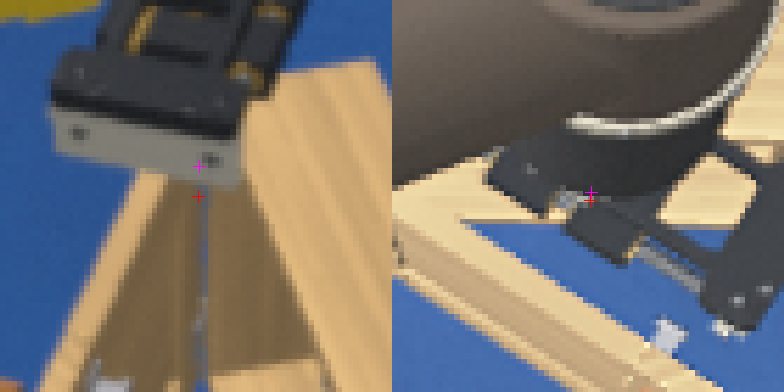

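Request:
apply_moves:
  moves:
    - [0,0,0.25,0,0,0]
    - [0,0,0.45,0,0,0]
    - [0,0,0.62,0,0,0]
    - [0,0,0.62,0,0,0]

```text
time_s: 13.5
tcp_pos: [0.5868, 0.0227, 0.1539]
eef_rot: [-179.6, 0.2, -34.1]
contact_force: [-0.6, 0.5, 0.4]
gripper_width: 0.0003
```

```bash
cat > push.py <<'E'
import sys
from h import *
np.set_printoptions(precision=3,suppress=True)
# push.py side rr off z tilt flip dheading thetas...
side,rr,off,z,flip,dh=map(float,sys.argv[1:7])
h=np.array([.637,.158,0]); s=status.get_state(); print(s['time_s'],s['tcp_pos'],s['eef_rot'],s['gripper_width'],s['joints'],s['contact_force'])
for th in map(float,sys.argv[7:]):
    psi=-2.75-np.degrees(th); n=np.array([np.cos(np.radians(psi)),np.sin(np.radians(psi)),0]); d=np.array([n[1],-n[0],0])
    p=h+rr*d+side*off*n; p[2]=z
    q=rel(p,[180,0,psi+dh+(180 if flip else 0)]); print(th,p,q)
E
python3 push.py 1 .14 .0095 .155 0 0 .545 .65 .75 .85 .95 1.05 1.15 1.25 1.35 1.5
```

```text
13.5 [0.587 0.023 0.154] [-179.608    0.186  -34.078] 0.00026387482299957207 [ 21.     14.021 -13.989  -0.428 -61.777  35.122] [-0.556  0.534  0.398]
0.545 [0.567 0.037 0.155] [-0.122 -0.001 -0.005 -0.004  0.002 -0.001]
0.65 [0.554 0.045 0.155] [-0.196 -0.    -0.005 -0.004  0.002  0.066]
0.75 [0.543 0.053 0.155] [-0.266 -0.006 -0.005 -0.004  0.003  0.129]
0.85 [0.533 0.063 0.155] [-0.335 -0.019 -0.004 -0.004  0.003  0.193]
0.95 [0.524 0.074 0.155] [-0.402 -0.039 -0.004 -0.004  0.003  0.257]
1.05 [0.517 0.086 0.155] [-0.467 -0.065 -0.004 -0.004  0.003  0.32 ]
1.15 [0.51  0.098 0.155] [-0.529 -0.098 -0.003 -0.004  0.003  0.384]
1.25 [0.505 0.111 0.155] [-0.587 -0.137 -0.003 -0.003  0.004  0.448]
1.35 [0.501 0.125 0.155] [-0.642 -0.181 -0.002 -0.003  0.004  0.511]
1.5 [0.497 0.145 0.155] [-0.714 -0.257 -0.002 -0.003  0.004  0.607]
```

Request:
apply_moves:
  moves:
    - [-0.122,0,0,0,0,0]
    - [-0.196,0,0,0,0,0.066]
    - [-0.266,-0.006,0,0,0,0.13]
    - [-0.335,-0.019,0,0,0,0.193]
    - [-0.402,-0.039,0,0,0,0.257]
    - [-0.467,-0.065,0,0,0,0.32]
    - [-0.529,-0.098,0,0,0,0.384]
    - [-0.587,-0.137,0,0,0,0.448]
    - [-0.642,-0.181,0,0,0,0.511]
    - [-0.714,-0.257,0,0,0,0.607]
    - [-0.714,-0.257,0,0,0,0.607]

```text
time_s: 14.88
tcp_pos: [0.4982, 0.1467, 0.1569]
eef_rot: [-179.8, 0.5, -88.6]
contact_force: [-0.2, 0.0, 0.8]
gripper_width: 0.0005
```

```bash
python3 push.py 1 .14 .0095 .155 0 0 1.6 1.7 1.8; python3 push.py 1 .14 .05 .155 0 0 1.6
```

```text
14.875 [0.498 0.147 0.157] [-179.758    0.516  -88.623] 0.00048118205949753106 [ 37.855   7.328 -22.143  -0.313 -60.029 -36.323] [-0.171  0.035  0.791]
1.6 [0.497 0.159 0.155] [-0.063  0.006  0.01  -0.002  0.006  0.064]
1.7 [0.498 0.173 0.155] [-0.133  0.     0.011 -0.002  0.006  0.128]
1.8 [0.5   0.187 0.155] [-0.202 -0.013  0.011 -0.002  0.006  0.192]
14.875 [0.498 0.147 0.157] [-179.758    0.516  -88.623] 0.00048118205949753106 [ 37.855   7.328 -22.143  -0.313 -60.029 -36.323] [-0.171  0.035  0.791]
1.6 [0.494 0.119 0.155] [ 0.138  0.027  0.008 -0.002  0.006  0.064]
```

Request:
apply_moves:
  moves:
    - [-0.063,0.006,0,0,0,0.064]
    - [-0.133,0,0,0,0,0.128]
    - [-0.165,-0.006,0,0,0,0.16]
    - [-0.165,-0.006,0,0,0,0.16]
    - [0,0,0,0,0,0.1]
    - [0.15,0,-0.2,0,0,0.1]
    - [0.2,0,-0.55,0,0,0]
    - [0.2,0,-0.55,0,0,0]

```text
time_s: 15.88
tcp_pos: [0.501, 0.1052, 0.2721]
eef_rot: [-179.3, 0.7, -88.4]
contact_force: [0.2, -0.0, -0.8]
gripper_width: 0.0006
```

```bash
python3 - <<'E'
from h import *
im,d=imaging.capture('top');cv2.imwrite('pics/t8.png',cv2.resize(im[130:290,180:380],None,fx=3.5,fy=3.5))
im,d=imaging.capture('side');cv2.imwrite('pics/s8.png',cv2.resize(im[100:320,190:400],None,fx=2.7,fy=2.7))
E
python3 g.py 30 51 1 .45 -.05 .2 g
```

```text
t 15.975 tcp [0.499 0.105 0.268] rpy [-179.572    0.624  -88.588] j [ 33.741   2.053 -13.078  -0.31  -74.174 -32.248] F [-0.186 -0.2   -0.082] w 0.0006100625761512233
target [ 0.466 -0.03   0.155] row [ 0.678  0.186  0.558  0.115 -0.311  0.439]
```

View pics/t8.png

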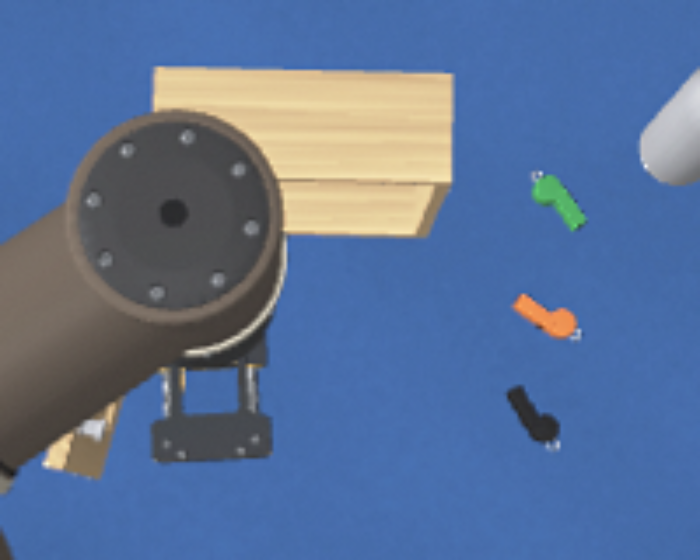

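View pics/s8.png

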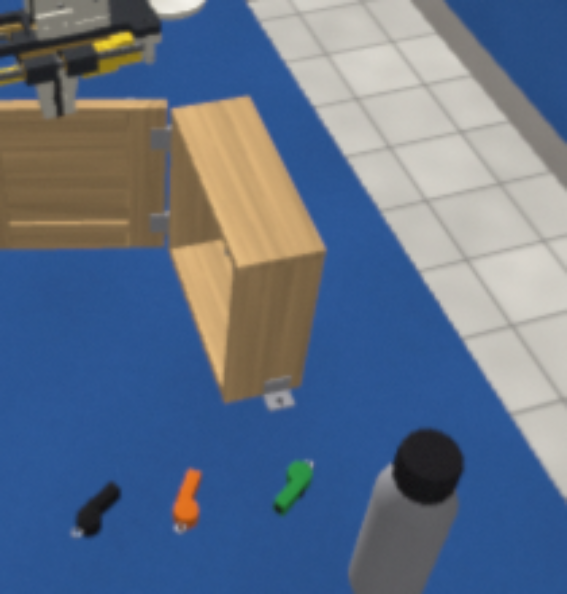

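The door is open about 1.75 rad and the whistles are undisturbed. The fingers are clearly visible in the side view, so I'll check the tip offset again.

```bash
python3 tool.py pics/k9.png | grep -v '\-110'
```

```text
[0.5 0.1 0.3] [-179.6    0.6  -88.6] 0.0006100625761512233 [-0.2 -0.2 -0.1]
side -100 4 x -6.0 6.0 y -5.0 34.0
side -90 8 x 8.0 15.0 y -9.0 -5.0
side -80 44 x 8.0 14.0 y -20.0 20.0
side -70 39 x -1.0 15.0 y -19.0 18.0
side -60 39 x -3.0 15.0 y -16.0 17.0
side -50 41 x -6.0 14.0 y -15.0 16.0
side -40 21 x 1.0 13.0 y -15.0 16.0
top -100 6 x -6.0 11.0 y 32.0 33.0
```

View pics/k9.png

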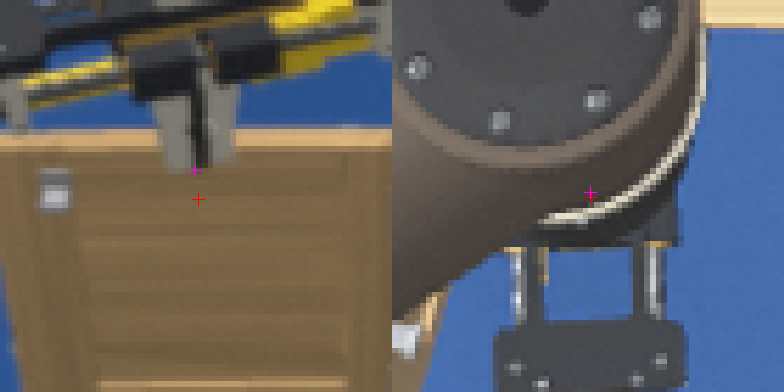

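Run:
```python
from h import *
np.set_printoptions(precision=1,suppress=True,linewidth=200)
s=status.get_state(); R0=R.from_euler('xyz',s['eef_rot'],degrees=True)
im,d=imaging.capture('side'); C=cloud('side',d)
Q=(R0.inv().apply((C-s['tcp_pos']).reshape(-1,3))*1000).reshape(384,512,3)
q=Q[(abs(Q[...,1])<25)&(abs(Q[...,0])<20)&(Q[...,2]>-70)&(Q[...,2]<10)&(d>0)]
print(len(q),np.sort(q[:,2])[-15:],np.median(q[q[:,2]>-60][:,0]),np.median(q[:,1]), q[q[:,2]>-36])
```

```text
146 [-36.5 -36.4 -36.4 -36.3 -35.7 -35.7 -35.2 -34.9 -34.2 -34.1 -33.4 -33.2 -32.4 -31.9 -29.6] 11.12279472676909 -0.1592273810202489 [[ 10.4 -15.9 -34.9]
 [  9.4   3.1 -35.7]
 [  9.6   0.5 -35.2]
 [  9.2  -2.3 -34.1]
 [  8.4  -7.9 -31.9]
 [ 10.9 -10.1 -33.4]
 [ 11.6   9.2 -35.7]
 [ 10.7   6.4 -34.2]
 [ 10.4   3.6 -33.2]
 [  7.2   0.2 -29.6]
 [ 11.2  -1.6 -32.4]]
```

Tip offset confirmed at about 33 mm. Next I'll fit a rough kinematic model from the logged joint and pose pairs, to pick a tilt that stays inside the joint limits.

```bash
cat > kin.py <<'E'
import numpy as np
from scipy.optimize import least_squares
from scipy.spatial.transform import Rotation as R
D=[([92.999,20.587,.638,-.015,-70.135,-16.507],[.158,.656,.194],[179.9,0,-13.5]),
([75.384,8.56,-2.412,.03,-78.995,6.338],[.323,.479,.296],[180,0,-8.27]),
([53.803,1.107,-10.678,.012,-78.176,27.731],[.43,.263,.296],[180,0,-8.46]),
([32.562,-4.03,-15.669,-.017,-78.341,54.243],[.450,.060,.296],[180,0,-3.2]),
([24.729,-15.851,-53.288,29.102,-28.682,39.298],[.511,-.054,.215],[-179.96,-29.97,-3.21]),
([15.563,-2.614,-52.013,38.436,-14.897,36.117],[.597,-.058,.171],[-179.88,-30.14,-3.235]),
([1.793,1.012,-58.161,71.509,-2.299,14.333],[.612,-.057,.141],[-179.757,-30.168,-3.03]),
([18.039,4.332,-38.754,14.892,-27.816,57.067],[.601,-.051,.136],[-179.475,-21.,-2.965]),
([22.984,.31,-46.799,26.323,-28.264,30.927],[.56,-.043,.136],[-179.5,-20.9,-14.47]),
([32.118,-3.01,-51.842,32.654,-34.719,3.17],[.513,-.017,.136],[-179.56,-20.86,-28.74]),
([45.48,-12.843,-42.407,24.244,-58.177,-2.184],[.465,.019,.242],[-179.23,-20.9,-34.33]),
([20.913,9.683,-2.905,-.36,-76.924,35.093],[.588,.022,.280],[-179.4,0,-34.07]),
([21,14.021,-13.989,-.428,-61.777,35.122],[.587,.023,.154],[-179.6,.19,-34.08]),
([37.855,7.328,-22.143,-.313,-60.029,-36.323],[.498,.147,.157],[-179.76,.5,-88.6]),
([33.741,2.053,-13.078,-.31,-74.174,-32.248],[.499,.105,.268],[-179.57,.62,-88.59])]
E=lambda ax,a:R.from_euler(ax,a,degrees=True)
def fk(q,P,s4=1,s3=0):
    a1,b,h,L2,e,L3,lx,ly,lz=P
    r=E('z',q[0]); p=r.apply([a1,b,h]); r2=r*E('y',q[1]); p=p+r2.apply([0,0,L2])
    r3=r2*E('y',-q[2]) if s3==0 else r*E('y',-q[2])
    p=p+r3.apply([L3,0,e]); r4=r3*E('x',s4*q[3]); r5=r4*E('y',-q[4]); p=p+r5.apply([lx,ly,lz])
    return p,r5,r5*E('x',-q[5])
def fit(s4,s3):
    f=lambda P:np.concatenate([fk(q,P,s4,s3)[0]-np.array(p) for q,p,_ in D])
    return least_squares(f,[0.05,-.1,.3,.3,0,.3,.2,-.05,0])
if __name__=='__main__':
  for s4 in(1,-1):
   for s3 in(0,1):
    o=fit(s4,s3); print(s4,s3,np.abs(o.fun).max().round(4),o.x.round(4))
    for q,p,e in D[4:8]:
        z=R.from_euler('xyz',e,degrees=True).apply([0,0,1]); print('  zerr',(fk(q,o.x,s4,s3)[1].apply([1,0,0])-z).round(3))
E
python3 kin.py
```

```text
1 0 0.117 [ 0.3798 -0.3395 -0.4126  0.4401  0.1544  0.1674 -0.1344  0.1266 -0.1175]
  zerr [-0.195  0.424  0.   ]
  zerr [-0.086  0.308  0.   ]
  zerr [-0.002  0.076  0.   ]
  zerr [-0.074  0.228  0.   ]
1 1 0.1084 [ 0.4788 -0.3272 -0.6852  0.6636  0.1363  0.1092 -0.1846  0.1108 -0.1487]
  zerr [-0.425  0.318 -0.088]
  zerr [-0.124  0.297 -0.021]
  zerr [0.013 0.077 0.009]
  zerr [-0.008  0.25   0.028]
-1 0 0.0005 [-2.000e-04  2.000e-04  1.987e-01  6.021e-01 -1.000e-04  4.638e-01
  4.098e-01 -1.919e-01 -0.000e+00]
  zerr [0. 0. 0.]
  zerr [0. 0. 0.]
  zerr [ 0. -0.  0.]
  zerr [ 0. -0.  0.]
-1 1 0.0915 [ 0.2429  0.0271  0.4725  0.16   -0.0581  0.3162  0.2709 -0.2166 -0.081 ]
  zerr [-0.23  -0.106 -0.088]
  zerr [-0.038 -0.011 -0.021]
  zerr [0.015 0.    0.009]
  zerr [0.066 0.022 0.028]
```

```bash
cat > ik.py <<'E'
from kin import *
P=fit(-1,0).x
LO=np.array([-176,-82,-58.2,-173.8,-174.7,-.2]);LO=np.array([-176.03,-82.01,-58.28,-173.87,-174.79,-173.66]);HI=np.array([176.03,121.73,71.71,95.51,-.11,173.66])
# tool frame from r6: find const so that E(xyz,rpy)=r6*C
C=None
def setC():
    global C
    q,p,e=D[3]; C=fk(q,P,-1,0)[2].inv()*R.from_euler('xyz',e,degrees=True)
setC()
def ik(p,rpy,q0):
    T=R.from_euler('xyz',rpy,degrees=True)
    def f(q):
        a,_,r6=fk(q,P,-1,0); return np.r_[(a-p)*10,(T.inv()*(r6*C)).as_rotvec()]
    best=None
    for j4 in(q0[3],0,-40,40,-90,70):
      for j1 in(q0[0],0,40,-40):
        x0=np.clip(np.array([j1,10,-20,j4,-45,q0[5]]),LO+1,HI-1)
        o=least_squares(f,x0,bounds=(LO,HI),max_nfev=60)
        if best is None or o.cost<best.cost-1e-9: best=o
      if best.cost<1e-8: break
    return best.x,np.sqrt(2*best.cost)
def tgt(tip,t,psi,flip):
    t_,s_=np.radians([t,psi]); z=np.array([np.sin(t_)*np.cos(s_),np.sin(t_)*np.sin(s_),-np.cos(t_)])
    return np.array(tip)+.033*z,([180,-t,psi] if not flip else [180,t,psi+180])
if __name__=='__main__':
    np.set_printoptions(precision=1,suppress=True)
    print([ (R.from_euler('xyz',e,degrees=True).inv()*(fk(q,P,-1,0)[2]*C)).magnitude().round(3) for q,p,e in D])
    for nm,tip,psis in(('pick',[.555,-.173,.007],[51]),('place',[.676-.045+.058,.03,.02],[-3,12,27])):
      for psi in psis:
        for t in(20,25,30,35,40,45):
          for flip in (0,1):
            p,e=tgt(tip,t,psi,flip); q,c=ik(p,e,[10,10,-20,10,-40,60 if not flip else -100]); 
            print(nm,psi,t,flip,round(c,4),q)
E
python3 ik.py
```

```text
Traceback (most recent call last):
  File "ik.py", line 27, in <module>
    print([ (R.from_euler('xyz',e,degrees=True).inv()*(fk(q,P,-1,0)[2]*C)).magnitude().round(3) for q,p,e in D])
            ^^^^^^^^^^^^^^^^^^^^^^^^^^^^^^^^^^^^^^^^^^^^^^^^^^^^^^^^^^^^^^^^^^^^^^^^^^^^^^^^
AttributeError: 'float' object has no attribute 'round'
```

```bash
sed -i 's/.magnitude().round(3)/.magnitude()/' ik.py; python3 ik.py
```

```text
[0.00031475284063479524, 0.0004720390401935646, 0.0004006827367254814, 2.1972609681985898e-16, 0.0004418624749808385, 0.00044532734291016004, 0.0004719570519592043, 0.0004494139892586835, 0.0004362977320552054, 0.0004898631023524306, 0.0004320545903812971, 0.0004922546444435362, 0.0005987844035015798, 0.0007008058455431483, 0.0005094725376713936]
pick 51 20 0 0.0 [-12.   24.3 -19.4 -28.1 -40.4 173.6]
pick 51 20 1 0.0 [-11.9  24.3 -19.5 -28.1 -40.3  -6.4]
pick 51 25 0 0.0732 [-12.7  24.2 -19.1 -29.9 -40.6 173.7]
pick 51 25 1 0.0 [-16.3  25.  -17.8 -35.1 -42.7   2.5]
pick 51 30 0 0.1466 [-13.6  24.2 -18.8 -31.7 -41.  173.7]
pick 51 30 1 0.0 [-20.8  26.  -16.3 -41.6 -45.7  11. ]
pick 51 35 0 0.2197 [-14.5  24.2 -18.3 -33.5 -41.7 173.7]
pick 51 35 1 0.0 [-25.2  27.4 -15.  -47.4 -49.2  18.7]
pick 51 40 0 0.2925 [-15.5  24.3 -17.7 -35.3 -42.6 173.7]
pick 51 40 1 0.0 [-29.4  29.2 -13.9 -52.5 -53.   25.7]
pick 51 45 0 0.3648 [-16.7  24.5 -17.  -37.1 -43.8 173.7]
pick 51 45 1 0.0 [-33.4  31.4 -13.  -57.  -57.   32. ]
place -3 20 0 0.0143 [  1.9  23.  -48.   95.5  -1.7 -10.1]
place -3 20 1 0.0
[... 1352 characters left out ...]
4 -21.9 -86.8  -9.8   6.8]
place 27 20 0 0.0 [ 16.3  25.5 -22.9  -9.7 -22.3 109. ]
place 27 20 1 0.0 [ 16.4  25.5 -22.9  -9.5 -22.2 -71.2]
place 27 25 0 0.0 [ 15.1  24.7 -23.8 -16.8 -17.7 116.8]
place 27 25 1 0.0 [ 15.2  24.7 -23.9 -16.6 -17.6 -63.4]
place 27 30 0 0.0 [ 12.8  24.2 -23.  -27.9 -15.3 129.5]
place 27 30 1 0.0 [ 12.8  24.2 -23.  -27.8 -15.2 -50.7]
place 27 35 0 0.0 [  8.4  24.  -20.9 -42.9 -15.6 147.3]
place 27 35 1 0.0 [  8.5  24.  -20.9 -42.8 -15.5 -32.9]
place 27 40 0 0.0 [  1.9  24.2 -19.1 -59.9 -18.4 168.3]
place 27 40 1 0.0 [  2.   24.2 -19.1 -59.9 -18.3 -11.8]
place 27 45 0 0.061 [  0.   24.2 -18.9 -64.9 -19.2 173.7]
place 27 45 1 0.0 [ -5.8  25.2 -19.  -76.4 -23.2   9.7]
```

```bash
cat > search.py <<'E'
from ik import *
import itertools
cy=np.radians(-2.75); O=np.array([.676,.034]); ux=np.array([np.cos(cy),np.sin(cy)]); uy=np.array([-np.sin(cy),np.cos(cy)])
def plan(t,pr,xt,front,yc,verbose=0):
    # pr heading rel cabinet; whistle x axis along heading (mouth inward). 'front' = clearance of rearmost whistle point from front plane
    c,s=np.cos(np.radians(pr)),np.sin(np.radians(pr)); Rw=np.array([[c,-s],[s,c]])
    w=np.array([[-46,-2],[-46,-12],[21,7],[21,-7]]+[[-24+13*np.cos(a),-6+13*np.sin(a)] for a in np.linspace(0,6.28,24)])@Rw.T
    ox=-45+front-w[:,0].min(); m=39-(w[:,0].max()+ox)
    tip=np.array([ox,0])+Rw@[xt,0]; tip[1]=yc
    tz=12+9.5*np.sin(np.radians(t))+1.5
    # body
    T=np.radians(t); g=[]
    for bx,by,bz in itertools.product((-39,39),(-97,97),-65.8-np.arange(0,160,4.)):
        h=bx*np.cos(T)+bz*np.sin(T); z=tz+bx*np.sin(T)-bz*np.cos(T)
        X=tip[0]+h*c-by*s; Y=tip[1]+h*s+by*c; g.append((X,Y,z))
    g=np.array(g); ins=g[:,0]>-45-4
    mar=[99]
    for X,Y,z in g[ins]:
        mar.append(108-abs(Y)); mar.append(39-X); mar.append(218-z)
        if z>91 : mar.append(10-X)
    wp=O+ux*tip[0]/1000+uy*tip[1]/1000
    return tip,tz,m,min(mar),np.r_[wp,tz/1000]
if __name__=='__main__':
    np.set_printoptions(precision=3,suppress=True)
    for t in(30,34,38,42,46,50):
        for pr in (0,5,8,12,16,20):
            for yc in(-20,-5,10,25):
                tip,tz,m,b,w=plan(t,pr,11,4,yc)
                if m>3 and b>2:
                    p,e=tgt(w,t,pr-2.75,1); q,c=ik(p,e,[0,20,-20,-60,-15,0])
                    if c<.02: print(t,pr,yc,'tip',tip,'wm',m,'body',b,c,q.round(1))
E
python3 search.py
```

```text
42 0 -5 tip [16. -5.] wm 13.0 body 6.0 0.018931559956717685 [ -10.9   24.   -27.7 -131.4   -6.4   47.5]
46 5 10 tip [15.609 10.   ] wm 12.819176514114762 body 3.133223425794185 1.0656966294194774e-11 [ -13.1   25.   -30.  -131.6  -14.8   53.4]
50 0 -5 tip [16. -5.] wm 13.0 body 6.0 2.1540077618540683e-10 [ -19.5   28.6  -42.  -155.3  -31.8   79.6]
50 5 10 tip [15.609 10.   ] wm 12.819176514114762 body 3.5773799996910043 6.159867761800134e-10 [ -18.4   27.9  -37.7 -145.2  -28.2   72.1]
50 8 10 tip [15.167 10.   ] wm 12.956173889514456 body 5.470227245948934 1.5722211898827642e-11 [ -17.7   27.3  -34.3 -136.5  -25.7   64.7]
```

```bash
cat > search2.py <<'E'
from search import *
def plan2(t,pr,xt,front,yc):
    c,s=np.cos(np.radians(pr+180)),np.sin(np.radians(pr+180)); Rw=np.array([[c,-s],[s,c]])
    w=np.array([[-46,-2],[-46,-12],[21,7],[21,-7]]+[[-24+13*np.cos(a),-6+13*np.sin(a)] for a in np.linspace(0,6.28,24)])@Rw.T
    ox=-45+front-w[:,0].min(); m=39-(w[:,0].max()+ox)
    tip=np.array([ox,0])+Rw@[xt,0]; tip[1]=yc
    a=plan(t,pr,0,0,yc)
    # body
    T=np.radians(t); tz=12+9.5*np.sin(T)+1.5; c,s=np.cos(np.radians(pr)),np.sin(np.radians(pr)); mar=[99]
    for bx,by,bz in itertools.product((-39,39),(-97,97),-65.8-np.arange(0,160,4.)):
        h=bx*np.cos(T)+bz*np.sin(T); z=tz+bx*np.sin(T)-bz*np.cos(T)
        X=tip[0]+h*c-by*s; Y=yc+h*s+by*c
        if X>-49: mar+= [108-abs(Y),39-X,218-z]+([10-X] if z>91 else [])
    wp=O+ux*tip[0]/1000+uy*yc/1000
    return tip,tz,m,min(mar),np.r_[wp,tz/1000]
if __name__=='__main__':
    np.set_printoptions(precision=3,suppress=True)
    for t in(20,25,30,35,40):
        for pr in (0,8,16,24,32,40):
            for yc in(-20,0,20,40):
                tip,tz,m,b,w=plan2(t,pr,3,6,yc)
                if m>3 and b>4:
                    p,e=tgt(w,t,pr-2.75,1); q,c=ik(p,e,[0,20,-20,-60,-15,0])
                    if c<.02: print(t,pr,yc,'tip',tip,'wm',m,'body',b,c,q.round(1))
E
python3 search2.py
```

```text
40 16 20 tip [-19.768  20.   ] wm 12.217279593047643 body 14.969578120686762 0.018572556803252302 [ 14.2  21.5 -27.7 -55.2  -0.1 -35.6]
```

Run:
```python
from search import *
np.set_printoptions(precision=3,suppress=True)
for t,xt in((46,17),(48,17.5),(50,19),(54,21)):
    for pr in (-4,0,4,8,12):
        for yc in(-10,-5,0,5,10,15):
            tip,tz,m,b,w=plan(t,pr,xt,4,yc)
            if m>3 and b>4:
                p,e=tgt(w,t,pr-2.75,1); q,c=ik(p,e,[0,20,-20,-60,-15,0])
                if c<.01: print(t,pr,yc,'tip',tip,'wm',m,'body',b,c,q.round(1))
```

```text
50 0 -5 tip [24. -5.] wm 13.0 body 6.0 2.0436075419340623e-15 [ -19.1   28.8  -40.9 -155.2  -31.    79.1]
50 4 0 tip [23.702  0.   ] wm 12.814426263871152 body 4.806759629843234 1.9242819400211184e-15 [ -18.9   28.1  -36.9 -145.4  -27.6   71.8]
50 4 5 tip [23.702  5.   ] wm 12.814426263871152 body 4.806759629843234 4.3996045777789845e-12 [ -18.5   28.2  -37.3 -146.6  -27.9   72.7]
54 -4 -5 tip [26.674 -5.   ] wm 11.837835631453398 body 6.795613495207898 2.1298492675356366e-15 [ -18.4   32.4  -47.5 -166.4  -44.1   87.1]
54 0 -5 tip [26. -5.] wm 13.0 body 6.0 1.4001767640105185e-10 [ -20.4   31.8  -44.5 -158.1  -41.1   83.8]
54 0 0 tip [26.  0.] wm 13.0 body 11.0 1.5475334186694176e-15 [ -19.8   31.9  -44.8 -159.   -41.4   84.2]
54 0 5 tip [26.  5.] wm 13.0 body 6.0 2.0471796304586143e-11 [ -19.2   32.   -45.  -159.9  -41.6   84.5]
54 4 0 tip [25.697  0.   ] wm 12.814426263871152 body 5.698110634245452 2.338888529512079e-15 [ -21.    31.2  -41.2 -150.3  -38.1   79.3]
54 4 5 tip [25.697  5.   ] wm 12.814426263871152 body 7.772204127625652 8.488444996441235e-15 [ -20.5   31.3  -41.5 -151.2  -38.4   79.9]
```

Run:
```python
from search import *
import h as H, cv2
np.set_printoptions(precision=3,suppress=True)
im=cv2.imread('pics/top0.png'); g=cv2.cvtColor(im,cv2.COLOR_BGR2HSV)
m=np.zeros(im.shape[:2],np.uint8); m[235:262,318:348]=(g[235:262,318:348,2]<90)*255
ys,xs=np.nonzero(m); print('black',H.plane('top',[[xs.min(),ys.min()],[xs.max(),ys.max()],[xs.mean(),ys.mean()]],.02))
def ik2(p,e,starts):
    T=R.from_euler('xyz',e,degrees=True); best=None
    for x0 in starts:
        o=least_squares(lambda q:np.r_[(fk(q,P,-1,0)[0]-p)*10,(T.inv()*(fk(q,P,-1,0)[2]*C)).as_rotvec()],x0,bounds=(LO,HI),max_nfev=100)
        if best is None or o.cost<best[1]: best=(o.x,o.cost)
        if o.cost<1e-8: break
    return best
st=[[-20,30,-43,-155,-35,80],[-13,25,-30,-131,-15,53],[-5,25,-20,-80,-20,10]]
for t in (45,46,48,50,52):
  for pr in(0,4):
    tip=np.array([20.,0]); w=np.r_[O+ux*tip[0]/1000+uy*tip[1]/1000,.0266]
    p,e=tgt(w,t,pr-2.75,1); q,c=ik2(p,e,st); print(t,pr,c,q.round(1))
# path pick -> lifted -> turn -> front of cabinet -> in
gw=np.array([.549,-.1808]); a=np.array([np.cos(np.radians(51)),np.sin(np.radians(51))]); tipw=gw+.0155*a; print('pick tip',tipw)
way=[((*tipw,.10),45,51),((*tipw,.0082),45,51),((*tipw,.12),45,51),((.55,-.12,.12),45,40),((.55,-.08,.11),46,28),((.55,-.04,.10),47,15),((.55,0,.08),48,5),((.56,.03,.06),49,-2.75),((.58,.0385,.032),50,-2.75),((.64,.0355,.032),50,-2.75),((.696,.033,.027),50,-2.75)]
q=[-30,30,-13,-55,-55,28]
for tip,t,psi in way:
    p,e=tgt(tip,t,psi,1); q,c=ik2(p,e,[q]); print(tip,t,psi,c,q.round(1))
```

```text
black [[ 0.483 -0.151  0.02 ]
 [ 0.435 -0.193  0.02 ]
 [ 0.455 -0.172  0.02 ]]
45 0 2.032441410637913e-28 [ -15.1   24.7  -33.2 -144.4  -15.    64.1]
45 4 9.228853929032305e-06 [  -2.9   22.9  -22.7 -104.9   -3.    17.9]
46 0 1.5950800283709954e-26 [ -16.3   25.4  -35.6 -148.5  -18.7   69.3]
46 4 5.0336044568800945e-21 [ -12.    24.1  -27.9 -126.8  -11.9   46.7]
48 0 1.0230725469560863e-26 [ -17.7   26.6  -38.9 -153.   -24.9   75.3]
48 4 1.5852551923136074e-21 [ -16.7   25.7  -33.4 -139.1  -20.4   63.1]
50 0 2.1153089376694887e-20 [ -18.7   27.9  -41.4 -155.6  -30.5   79. ]
50 4 1.2440488545347543e-23 [ -18.7   27.1  -36.8 -144.4  -26.6   70.5]
52 0 2.048352323457142e-27 [ -19.4   29.3  -43.5 -157.4  -35.8   81.7]
52 4 2.0742390995875802e-24 [ -20.1   28.6  -39.5 -147.6  -32.3   75.3]
pick tip [ 0.559 -0.169]
(np.float64(0.5587544660612725), np.float64(-0.16875423759741695), 0.1) 45 51 1.4751093896740892e-26 [-31.5  22.7 -11.5 -52.8 -61.7  21.4]
(np.float64(0.5587544660612725), np.float64(-0.16875423759741695), 0.0082) 45 51 2.1409021399875436e-22 [-32.8  31.2 -12.9 -57.1 -56.8  31.6
[... 169 characters left out ...]
539846553358081e-21 [-26.7  14.3 -20.2 -56.9 -50.8  12.7]
(0.55, -0.08, 0.11) 46 28 3.3237698980234916e-30 [-20.8   9.8 -27.8 -64.3 -36.9   7.3]
(0.55, -0.04, 0.1) 47 15 1.4815306292536695e-22 [-11.    6.2 -34.1 -73.4 -19.6   0.9]
(0.55, 0, 0.08) 48 5 3.0030205499957054e-20 [-11.9   7.6 -37.8 -99.7 -12.7  21.4]
(0.56, 0.03, 0.06) 49 -2.75 7.651102820064861e-24 [ -25.    15.5  -52.4 -144.5  -29.4   73.2]
(0.58, 0.0385, 0.032) 50 -2.75 1.2922653565265945e-26 [ -25.3   24.7  -56.2 -153.8  -41.7   84.8]
(0.64, 0.0355, 0.032) 50 -2.75 5.2168532674413745e-20 [ -21.3   25.4  -48.3 -154.8  -34.9   81.1]
(0.696, 0.033, 0.027) 50 -2.75 1.5803349424050402e-21 [ -18.6   27.8  -41.4 -155.6  -30.4   79. ]
```

```bash
sed -i "s/    s=status.get_state()\n    print('t'/&/; s/    if len(sys.argv)>7: p=p+(r.grasp_offset+.033)\*zt(a\[0\],a\[1\])/    if len(sys.argv)>7: p=p+(.033 if sys.argv[7]=='t' else r.grasp_offset+.033)*zt(a[0],a[1])/" g.py; python3 g.py 25 51 1 .5 -.05 .2 t;python3 - <<'E'
from h import *
im=cv2.imread('pics/top0.png'); m=mask(im,(45,100,60),(80,255,255)); ys,xs=np.nonzero(m[170:210,320:360]); P=plane('top',np.c_[xs+320,ys+170],.02); print(P.min(0),P.max(0))
E
```

```text
t 16.125 tcp [0.498 0.105 0.265] rpy [-179.86     0.479  -88.604] j [ 33.804   2.228 -13.273  -0.343 -74.124 -32.316] F [-0.002 -0.863 -0.965] w 0.0004925881601056789
target [ 0.509 -0.039  0.17 ] row [ 0.728 -0.035  0.47   0.098 -0.26   0.441]
[ 0.62839797 -0.22794769  0.02      ] [ 0.67921579 -0.18328892  0.02      ]
```

Request:
apply_moves:
  moves:
    - [0.2,0,0,0.025,-0.06,0.11]
    - [0.4,-0.02,0.15,0.05,-0.13,0.22]
    - [0.6,-0.03,0.3,0.075,-0.2,0.33]
    - [0.728,-0.035,0.47,0.098,-0.26,0.441]
    - [0.728,-0.035,0.47,0.098,-0.26,0.441]
  hand: 0.15

```text
time_s: 16.75
tcp_pos: [0.5058, -0.0411, 0.1657]
eef_rot: [179.6, 24.8, -129.6]
contact_force: [0.7, 1.5, 0.5]
gripper_width: 0.0368
```

```bash
python3 g.py 45 51 1 .552 -.176 .12 t
```

```text
t 16.75 tcp [ 0.506 -0.041  0.166] rpy [ 179.557   24.801 -129.571] j [ -0.147   0.863 -23.357 -24.522 -52.42  -26.504] F [0.695 1.534 0.524] w 0.03679088344064897
target [ 0.567 -0.158  0.097] row [ 0.377 -0.608  0.201  0.001 -0.224 -0.006]
```

Request:
apply_moves:
  moves:
    - [0.1,-0.15,0.05,0,-0.06,0]
    - [0.2,-0.3,0.1,0,-0.12,0]
    - [0.3,-0.45,0.15,0,-0.17,0]
    - [0.377,-0.608,0.2,0,-0.224,0]
    - [0.377,-0.608,0.2,0,-0.224,0]
    - [0.377,-0.608,0.2,0,-0.224,0]

```text
time_s: 17.5
tcp_pos: [0.5664, -0.1573, 0.0963]
eef_rot: [179.3, 44.9, -129.9]
contact_force: [0.1, 0.3, 0.9]
gripper_width: 0.0375
```

```bash
python3 g.py 45 51 1 .5587 -.1688 .0090 t
python3 - <<'E'
from h import *
im,d=imaging.capture('side');a=cv2.resize(im[230:310,210:310],None,fx=4,fy=4,interpolation=2)
im,d=imaging.capture('top');b=cv2.resize(im[170:250,290:390],None,fx=4,fy=4,interpolation=2)
cv2.imwrite('pics/w1.png',np.hstack([a,b]))
E
```

```text
t 17.5 tcp [ 0.566 -0.157  0.096] rpy [ 179.294   44.899 -129.852] j [-32.128  21.1   -11.002 -51.579 -63.486  19.213] F [0.129 0.292 0.923] w 0.037484386836078826
target [ 0.573 -0.151 -0.014] row [ 0.356 -0.011  0.425  0.001 -0.001 -0.007]
```

View pics/w1.png

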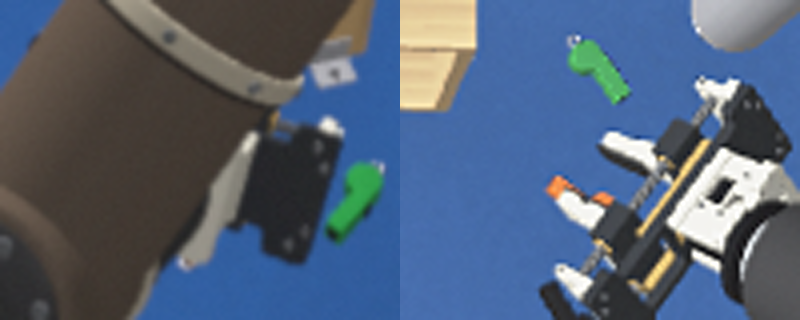

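Request:
apply_moves:
  moves:
    - [0.1,-0.003,0.12,0,0,0]
    - [0.2,-0.007,0.25,0,0,0]
    - [0.27,-0.011,0.34,0,0,0]
    - [0.27,-0.011,0.34,0,0,0]

```text
time_s: 18.1
tcp_pos: [0.5741, -0.1481, 0.0117]
eef_rot: [179.5, 44.9, -129.5]
contact_force: [0.0, -0.3, 0.2]
gripper_width: 0.0374
```

```bash
python3 g.py 45 51 1 .5587 -.1688 .0095 t
python3 - <<'E'
from h import *
im,d=imaging.capture('top');b=cv2.resize(im[185:245,300:375],None,fx=9,fy=9,interpolation=2)
cv2.imwrite('pics/w2.png',b)
E
```

```text
t 18.1 tcp [ 0.574 -0.148  0.012] rpy [ 179.471   44.916 -129.493] j [-32.076  28.603 -12.719 -55.742 -58.053  27.938] F [ 0.048 -0.317  0.24 ] w 0.03738254860566688
target [ 0.573 -0.151 -0.014] row [ 0.099 -0.006  0.082  0.002 -0.001 -0.004]
```

View pics/w2.png

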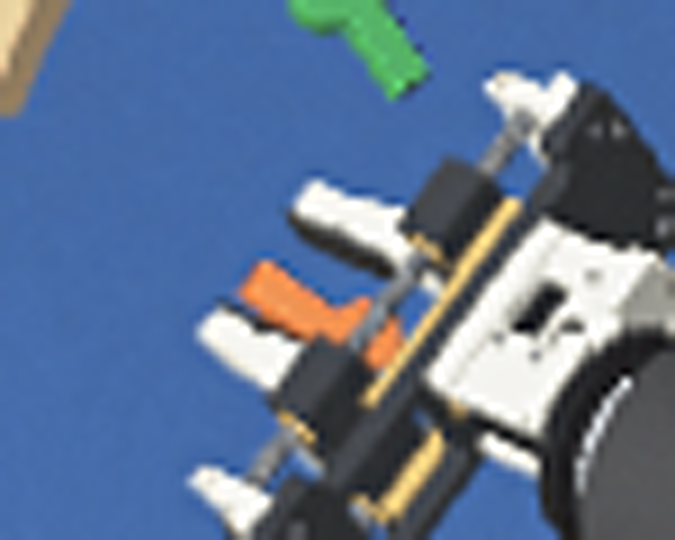

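The orange mouthpiece lies between the fingers (crop 258,278), slightly toward the lower-left one, so I'll nudge that way, go down and grip.

Request:
apply_moves:
  moves:
    - [0.05,0.012,0.04,0,0,0]
    - [0.099,0.012,0.082,0,0,0]
    - [0.099,0.012,0.082,0,0,0]
    - [0.099,0.012,0.082,0,0,0]

```text
time_s: 18.65
tcp_pos: [0.5711, -0.1494, -0.0129]
eef_rot: [179.6, 44.9, -129.4]
contact_force: [0.4, -0.6, 0.0]
gripper_width: 0.0371
```

Request:
apply_moves:
  moves:
    - [0,0,0,0,0,0]
    - [0,0,0,0,0,0]
    - [0,0,0,0,0,0]
    - [0,0,0,0,0,0]
    - [0,0,0,0,0,0]
  hand: 1
  grip_force: 12

```text
time_s: 19.27
tcp_pos: [0.5712, -0.1494, -0.0127]
eef_rot: [179.6, 44.9, -129.4]
contact_force: [0.2, -0.4, 1.4]
gripper_width: 0.0137
```

Width is 13.7 mm, matching the 14 mm mouthpiece. I'll lift and check.

```bash
python3 g.py 45 51 1 .5575 -.1688 .12 t
```

```text
t 19.275 tcp [ 0.571 -0.149 -0.013] rpy [ 179.619   44.926 -129.41 ] j [-32.726  30.877 -13.148 -56.967 -56.88   31.014] F [ 0.231 -0.427  1.428] w 0.013673692926927314
target [ 0.572 -0.151  0.097] row [-0.385 -0.005 -0.388  0.001 -0.001 -0.003]
```

Request:
apply_moves:
  moves:
    - [-0.08,0,-0.08,0,0,0]
    - [-0.2,0,-0.2,0,0,0]
    - [-0.38,0,-0.38,0,0,0]
    - [-0.38,0,-0.38,0,0,0]

```text
time_s: 19.77
tcp_pos: [0.5735, -0.1508, 0.0991]
eef_rot: [-179.7, 45.0, -128.9]
contact_force: [0.4, 0.3, -0.9]
gripper_width: 0.014
```

```bash
python3 - <<'E'
from h import *
im,d=imaging.capture('side');a=cv2.resize(im[200:310,200:310],None,fx=3.6,fy=3.6,interpolation=2)
im,d=imaging.capture('top');b=cv2.resize(im[160:270,290:400],None,fx=3.6,fy=3.6,interpolation=2)
cv2.imwrite('pics/w3.png',np.hstack([a,b]))
E
python3 g.py 48 35 1 .55 -.1 .12 t
```

```text
t 19.875 tcp [ 0.572 -0.15   0.095] rpy [ 179.735   44.945 -129.324] j [-31.225  21.032 -11.194 -51.939 -62.758  19.198] F [-0.212 -0.107 -1.212] w 0.013828210612423128
target [ 0.57  -0.086  0.098] row [-0.179  0.207  0.162  0.129 -0.034  0.12 ]
```

View pics/w3.png

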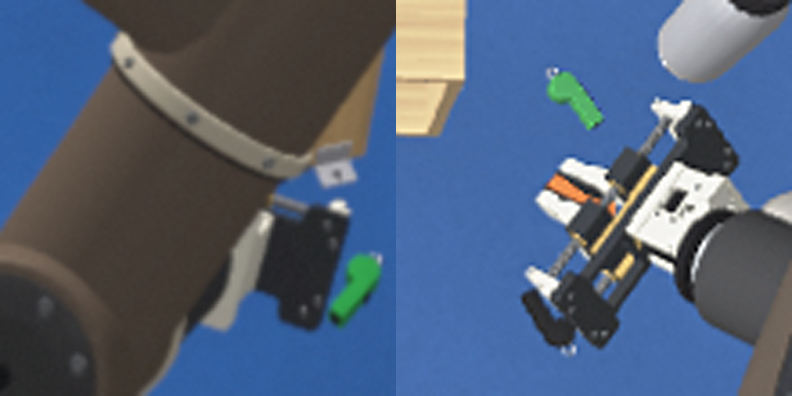

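The whistle is held between the pads, and nothing else moved. Now swinging toward the cabinet front.

Request:
apply_moves:
  moves:
    - [-0.06,0.07,0.054,0.043,-0.011,0.04]
    - [-0.12,0.14,0.108,0.086,-0.023,0.08]
    - [-0.179,0.207,0.162,0.129,-0.034,0.12]
    - [-0.179,0.207,0.162,0.129,-0.034,0.12]

```text
time_s: 20.38
tcp_pos: [0.568, -0.0838, 0.0965]
eef_rot: [179.7, 47.9, -145.2]
contact_force: [0.1, -0.7, -0.5]
gripper_width: 0.0141
```

```bash
python3 g.py 50 18 1 .55 -.05 .11 t
```

```text
t 20.375 tcp [ 0.568 -0.084  0.097] rpy [ 179.686   47.946 -145.242] j [-26.973  12.775 -23.945 -63.347 -47.273  14.962] F [ 0.074 -0.711 -0.547] w 0.014051886076586414
target [ 0.574 -0.042  0.089] row [-0.067  0.153  0.133  0.144 -0.023  0.122]
```

Request:
apply_moves:
  moves:
    - [-0.02,0.05,0.045,0.048,-0.008,0.04]
    - [-0.045,0.1,0.09,0.096,-0.015,0.08]
    - [-0.067,0.153,0.133,0.144,-0.023,0.122]
    - [-0.067,0.153,0.133,0.144,-0.023,0.122]

```text
time_s: 20.88
tcp_pos: [0.5727, -0.0408, 0.0875]
eef_rot: [179.9, 49.9, -162.0]
contact_force: [-0.1, 0.3, 0.3]
gripper_width: 0.0139
```

```bash
python3 g.py 51 6 1 .56 -.01 .10 t; python3 g.py 51 -2.75 1 .56 .034 .09 t
```

```text
t 20.875 tcp [ 0.573 -0.041  0.087] rpy [ 179.871   49.899 -162.044] j [-19.548   7.212 -33.369 -78.47  -28.496  13.267] F [-0.082  0.295  0.273] w 0.013850865508100265
target [ 0.586 -0.007  0.079] row [-0.041  0.139  0.113  0.104 -0.012  0.085]
t 20.875 tcp [ 0.573 -0.041  0.087] rpy [ 179.871   49.899 -162.044] j [-19.548   7.212 -33.369 -78.47  -28.496  13.267] F [-0.082  0.295  0.273] w 0.013850865508100265
target [0.586 0.033 0.069] row [-0.043  0.33   0.193  0.179 -0.012  0.146]
```

Request:
apply_moves:
  moves:
    - [-0.014,0.046,0.038,0.035,-0.004,0.03]
    - [-0.028,0.092,0.076,0.07,-0.008,0.06]
    - [-0.041,0.139,0.113,0.104,-0.012,0.085]
    - [-0.042,0.2,0.14,0.13,-0.012,0.105]
    - [-0.042,0.27,0.165,0.155,-0.012,0.125]
    - [-0.043,0.33,0.193,0.179,-0.012,0.146]
    - [-0.043,0.33,0.193,0.179,-0.012,0.146]
    - [-0.043,0.33,0.193,0.179,-0.012,0.146]

```text
time_s: 21.88
tcp_pos: [0.5858, 0.0323, 0.0687]
eef_rot: [-179.9, 51.0, 177.4]
contact_force: [0.0, 0.4, -0.2]
gripper_width: 0.0139
```

```bash
python3 g.py 50 -2.75 1 .60 .0377 .06 t
python3 - <<'E'
from h import *
im,d=imaging.capture('side');a=cv2.resize(im[120:260,170:330],None,fx=2.5,fy=2.5,interpolation=2)
im,d=imaging.capture('top');b=cv2.resize(im[140:280,190:350],None,fx=2.5,fy=2.5,interpolation=2)
cv2.imwrite('pics/p1.png',np.hstack([a,b]))
E
```

```text
t 21.875 tcp [0.586 0.032 0.069] rpy [-179.943   50.955  177.399] j [ -22.966   10.309  -50.357 -140.472  -25.037   66.376] F [ 0.039  0.356 -0.161] w 0.013932814884151608
target [0.625 0.036 0.039] row [-0.007  0.03   0.246  0.001  0.011  0.001]
```

View pics/p1.png

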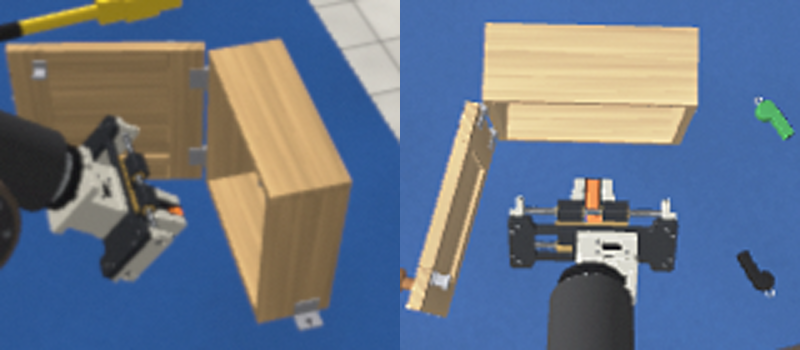

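```bash
python3 - <<'E'
from h import *
np.set_printoptions(precision=4,suppress=True)
# roof front edge & back edge in p1 crop (scale 2.5, origin 190,140; right half offset 400)
f=lambda x,y:(190+(x-400)/2.5,140+y/2.5)
print(plane('top',[f(486,100),f(697,106),f(484,24),f(698,29)],.23))
d=imaging.capture('top')[1]; C=cloud('top',d); P=C[(abs(C[...,2]-.231)<.006)&(C[...,0]>.6)&(C[...,0]<.74)&(C[...,1]>-.1)&(C[...,1]<.143)][:,:2]
rc=cv2.minAreaRect(P.astype(np.float32)); print(rc, cv2.boxPoints(rc))
E
python3 g.py 50 -2.75 1 .65 .0353 .036 t
```

```text
[[ 0.6375  0.151   0.23  ]
 [ 0.625  -0.0838  0.23  ]
 [ 0.7258  0.1527  0.23  ]
 [ 0.714  -0.0888  0.23  ]]
((0.6777690052986145, 0.03027966618537903), (0.2288157045841217, 0.09237654507160187), 87.34842681884766) [[ 0.6263 -0.0819]
 [ 0.7186 -0.0861]
 [ 0.7292  0.1424]
 [ 0.6369  0.1467]]
t 22.025 tcp [0.586 0.033 0.07 ] rpy [-179.863   51.067  177.466] j [ -22.917   10.222  -50.371 -140.625  -25.058   66.506] F [-0.287 -0.236 -0.233] w 0.013892380744966445
target [0.675 0.034 0.015] row [-0.065  0.029  0.518  0.     0.012  0.002]
```

Request:
apply_moves:
  moves:
    - [-0.01,0.03,0.12,0,0.01,0.002]
    - [-0.02,0.03,0.25,0,0.012,0.002]
    - [-0.04,0.03,0.38,0,0.012,0.002]
    - [-0.065,0.03,0.51,0,0.012,0.002]
    - [-0.065,0.03,0.51,0,0.012,0.002]

```text
time_s: 22.65
tcp_pos: [0.6756, 0.0347, 0.0152]
eef_rot: [179.9, 50.0, 177.2]
contact_force: [-0.4, 0.2, -0.5]
gripper_width: 0.0136
```

```bash
python3 g.py 48 -2.75 1 .697 .033 .030 t;python3 g.py 48 -2.75 1 .697 .033 .024 t
python3 - <<'E'
from h import *
im,d=imaging.capture('side');a=cv2.resize(im[120:260,170:330],None,fx=2.5,fy=2.5,interpolation=2)
im,d=imaging.capture('top');b=cv2.resize(im[140:280,190:350],None,fx=2.5,fy=2.5,interpolation=2)
cv2.imwrite('pics/p2.png',np.hstack([a,b]))
E
```

```text
t 22.65 tcp [0.676 0.035 0.015] rpy [179.875  50.006 177.226] j [ -20.491   24.9    -46.486 -154.165  -32.668   79.434] F [-0.42   0.156 -0.528] w 0.013644683179598523
target [0.721 0.032 0.008] row [-0.12  -0.004  0.199  0.001  0.022 -0.   ]
t 22.65 tcp [0.676 0.035 0.015] rpy [179.875  50.006 177.226] j [ -20.491   24.9    -46.486 -154.165  -32.668   79.434] F [-0.42   0.156 -0.528] w 0.013644683179598523
target [0.721 0.032 0.002] row [-0.097 -0.004  0.219  0.001  0.022 -0.   ]
```

View pics/p2.png

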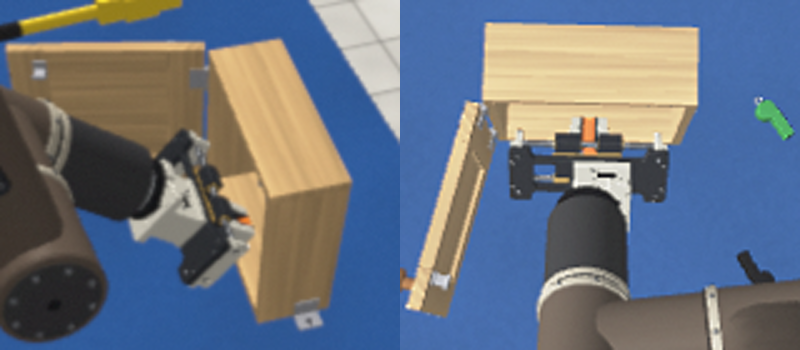

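Request:
apply_moves:
  moves:
    - [-0.03,0,0.05,0,0.005,0]
    - [-0.06,0,0.1,0,0.01,0]
    - [-0.09,-0.002,0.15,0,0.016,0]
    - [-0.12,-0.004,0.199,0,0.022,0]
    - [-0.12,-0.004,0.199,0,0.022,0]

```text
time_s: 23.38
tcp_pos: [0.7217, 0.032, 0.0098]
eef_rot: [180.0, 48.1, 177.3]
contact_force: [-0.1, 0.4, -0.6]
gripper_width: 0.014
```

```bash
python3 g.py 48 -2.75 1 .697 .033 .024 t
```

```text
t 23.375 tcp [0.722 0.032 0.01 ] rpy [179.967  48.148 177.338] j [ -17.487   25.93   -38.209 -151.82   -23.877   73.916] F [-0.146  0.368 -0.645] w 0.013955188702464082
target [0.721 0.032 0.002] row [ 0.03  -0.001  0.026  0.001  0.002  0.001]
```

Lowering gently until the whistle touches the floor.

Request:
apply_moves:
  moves:
    - [0.01,0,0.009,0,0,0]
    - [0.02,0,0.018,0,0,0]
    - [0.03,0,0.026,0,0,0]
    - [0.03,0,0.026,0,0,0]

```text
time_s: 23.88
tcp_pos: [0.7216, 0.0319, 0.0019]
eef_rot: [179.9, 48.2, 177.3]
contact_force: [0.2, 0.4, 1.5]
gripper_width: 0.014
```

Run:
```python
from h import *
im,d=imaging.capture('side');a=cv2.resize(im[175:240,230:300],None,fx=6,fy=6,interpolation=2)
im,d=imaging.capture('top');b=cv2.resize(im[165:230,245:315],None,fx=6,fy=6,interpolation=2)
cv2.imwrite('pics/p3.png',cv2.resize(np.hstack([a,b]),(800,371)))
```

```text
(no output)
```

View pics/p3.png

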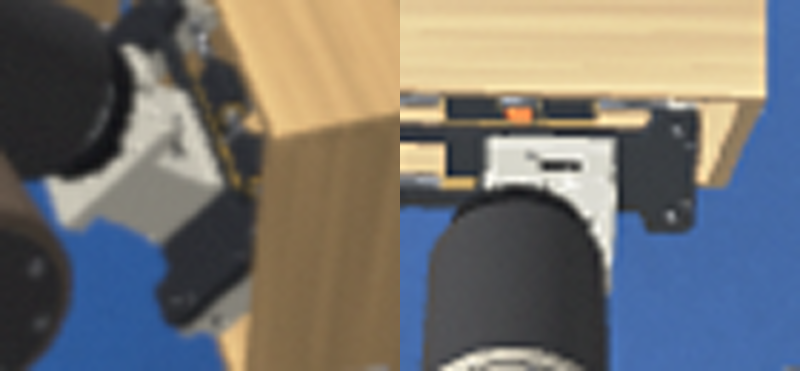

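Request:
apply_moves:
  moves:
    - [0.006,0,0.005,0,0,0]
    - [0.006,0,0.005,0,0,0]

```text
time_s: 24.22
tcp_pos: [0.7219, 0.0319, 0.0009]
eef_rot: [180.0, 48.2, 177.3]
contact_force: [0.4, 0.5, 3.1]
gripper_width: 0.014
```

Request:
apply_moves:
  moves:
    - [0,0,0,0,0,0]
    - [0,0,0,0,0,0]
    - [0,0,0,0,0,0]
    - [0,0,0,0,0,0]
    - [0,0,0,0,0,0]
    - [0,0,0,0,0,0]
  hand: 0

```text
time_s: 24.98
tcp_pos: [0.7219, 0.0319, 0.0008]
eef_rot: [180.0, 48.2, 177.3]
contact_force: [0.1, 0.0, -0.5]
gripper_width: 0.0438
```

Request:
apply_moves:
  moves:
    - [0,0,-0.06,0,0,0]
    - [0,0,-0.15,0,0,0]
    - [0,0,-0.3,0,0,0]
    - [0,0,-0.45,0,0,0]
    - [0,0,-0.6,0,0,0]
    - [0,0,-0.6,0,0,0]

```text
time_s: 25.72
tcp_pos: [0.6318, 0.0356, 0.0811]
eef_rot: [-179.8, 48.5, 177.4]
contact_force: [-1.2, 0.7, -0.4]
gripper_width: 0.0442
```

```bash
python3 g.py 30 51 1 .5 -.15 .15 t
python3 - <<'E'
from h import *
im,d=imaging.capture('side');a=cv2.resize(im[130:260,210:320],None,fx=4,fy=4,interpolation=2)
im,d=imaging.capture('top');b=cv2.resize(im[140:270,220:330],None,fx=4,fy=4,interpolation=2)
cv2.imwrite('pics/p4.png',cv2.resize(np.hstack([a,b]),(800,473)))
E
```

```text
t 25.725 tcp [0.632 0.036 0.081] rpy [-179.849   48.545  177.357] j [  -6.232    8.976  -33.801 -116.598   -2.84    29.004] F [-1.226  0.749 -0.41 ] w 0.04423916653050109
target [ 0.51  -0.137  0.121] row [ 0.224 -0.893 -0.556 -0.38   0.19  -0.464]
```

View pics/p4.png

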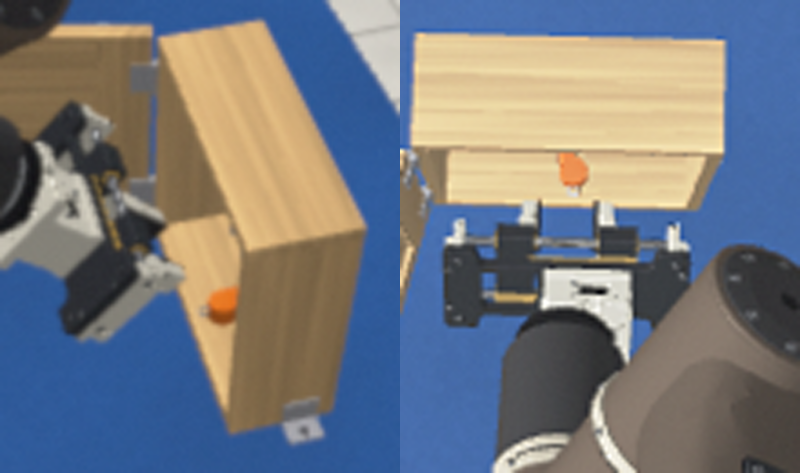

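The whistle lies flat inside on the floor: side crop (225,305), top crop (573,170), ring about 10 mm behind the front edge. Now I'll withdraw by the way I came and go around to the door's outer face.

```bash
python3 g.py 49 16 1 .54 -.02 .11 t
```

```text
t 25.825 tcp [0.633 0.037 0.082] rpy [-179.819   48.681  177.546] j [  -6.215    8.962  -33.746 -116.796   -2.961   29.312] F [ 0.508  0.691 -0.821] w 0.043848253655371205
target [ 0.564 -0.013  0.088] row [ 0.198 -0.266 -0.27  -0.156 -0.004 -0.135]
```

Request:
apply_moves:
  moves:
    - [0.07,-0.04,-0.1,-0.02,0,-0.02]
    - [0.14,-0.12,-0.18,-0.06,0,-0.055]
    - [0.17,-0.2,-0.23,-0.11,0,-0.095]
    - [0.198,-0.266,-0.27,-0.156,0,-0.135]
    - [0.198,-0.266,-0.27,-0.156,0,-0.135]
    - [0.198,-0.266,-0.27,-0.156,0,-0.135]

```text
time_s: 26.58
tcp_pos: [0.5635, -0.0134, 0.0877]
eef_rot: [179.9, 48.6, -164.3]
contact_force: [0.1, 0.5, 0.1]
gripper_width: 0.044
```

```bash
python3 g.py 25 45 1 .50 -.04 .21 t
```

```text
t 26.575 tcp [ 0.564 -0.013  0.088] rpy [ 179.862   48.635 -164.284] j [-11.216   4.307 -35.501 -76.839 -20.567   4.552] F [0.073 0.531 0.089] w 0.0439941002933241
target [ 0.51 -0.03  0.18] row [-0.161 -0.007 -0.516 -0.195  0.257 -0.262]
```

Request:
apply_moves:
  moves:
    - [-0.03,0,-0.12,-0.04,0.05,-0.05]
    - [-0.07,0,-0.25,-0.09,0.12,-0.12]
    - [-0.11,-0.005,-0.38,-0.14,0.19,-0.19]
    - [-0.161,-0.007,-0.516,-0.195,0.257,-0.262]
    - [-0.161,-0.007,-0.516,-0.195,0.257,-0.262]
    - [-0.161,-0.007,-0.516,-0.195,0.257,-0.262]
  hand: 1

```text
time_s: 27.32
tcp_pos: [0.5108, -0.0283, 0.18]
eef_rot: [180.0, 25.1, -134.9]
contact_force: [0.6, 0.6, -0.6]
gripper_width: -0.0002
```

```bash
python3 g.py 0 55 1 .46 .07 .31 t
```

```text
t 27.325 tcp [ 0.511 -0.028  0.18 ] rpy [ 179.962   25.085 -134.874] j [  4.003  -1.941 -25.351 -21.63  -49.268 -37.152] F [ 0.594  0.558 -0.584] w -0.0001524394811988699
target [0.46  0.07  0.277] row [-0.359  0.527 -0.367 -0.024  0.278 -0.108]
```

Request:
apply_moves:
  moves:
    - [-0.12,0.1,-0.15,0,0.07,-0.03]
    - [-0.24,0.26,-0.3,-0.01,0.14,-0.06]
    - [-0.33,0.4,-0.367,-0.02,0.21,-0.09]
    - [-0.359,0.527,-0.367,-0.024,0.278,-0.108]
    - [-0.359,0.527,-0.367,-0.024,0.278,-0.108]

```text
time_s: 27.95
tcp_pos: [0.4589, 0.0733, 0.275]
eef_rot: [179.8, -0.1, -124.7]
contact_force: [-0.4, -0.0, -0.3]
gripper_width: 0.0004
```

```bash
python3 g.py 0 77 1 .47 .26 .31 t;  python3 - <<'E'
from h import *
np.set_printoptions(precision=4,suppress=True)
im,d=imaging.capture('top');b=cv2.resize(im[130:280,190:340],None,fx=3.9,fy=3.9,interpolation=2);cv2.imwrite('pics/t10.png',b)
C=cloud('top',d); q=(abs(C[...,2]-.23)<.008)&(C[...,0]<.6)&(C[...,0]>.38)&(C[...,1]<.26)&(C[...,1]>.12); P=C[q][:,:2]
print(len(P),cv2.fitLine(P.astype(np.float32),2,0,.01,.01).ravel(),P.min(0),P.max(0))
E
```

```text
t 27.95 tcp [0.459 0.073 0.275] rpy [ 179.803   -0.075 -124.726] j [ 33.307  -2.306 -16.642  -0.159 -75.807 -67.994] F [-0.379 -0.028 -0.328] w 0.00043495536771991897
target [0.47  0.26  0.277] row [-0.799  0.486 -0.01   0.002 -0.    -0.241]
99 [ 0.933  -0.3599  0.5763  0.1833] [0.548  0.1689] [0.5993 0.1991]
```

View pics/t10.png

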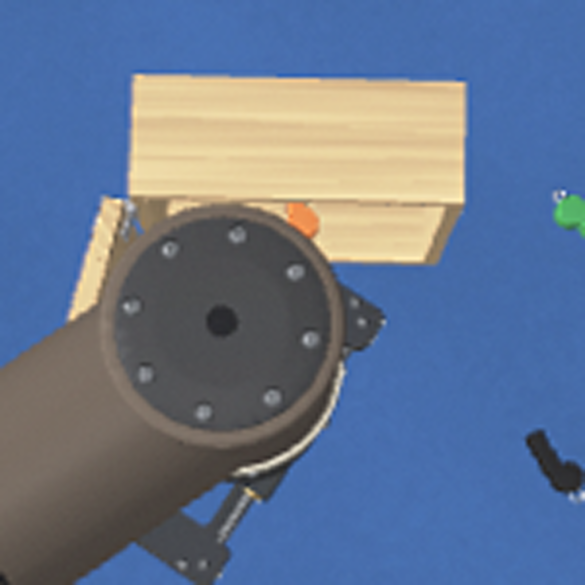

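```bash
python3 g.py 0 72 1 .485 .215 .29; python3 g.py 0 72 1 .49 .275 .29
```

```text
t 28.0 tcp [0.459 0.072 0.275] rpy [ 179.811   -0.012 -124.799] j [ 33.172  -2.356 -16.681  -0.176 -75.758 -67.927] F [-0.481 -0.226  0.245] w 0.0004171648571532437
target [0.485 0.215 0.29 ] row [-0.66   0.3   -0.074  0.002  0.    -0.187]
t 28.0 tcp [0.459 0.072 0.275] rpy [ 179.811   -0.012 -124.799] j [ 33.172  -2.356 -16.681  -0.176 -75.758 -67.927] F [-0.481 -0.226  0.245] w 0.0004171648571532437
target [0.49  0.275 0.29 ] row [-0.921  0.451 -0.074  0.002  0.    -0.187]
```

Request:
apply_moves:
  moves:
    - [-0.2,0.09,-0.07,0,0,-0.05]
    - [-0.42,0.19,-0.074,0,0,-0.1]
    - [-0.66,0.3,-0.074,0,0,-0.15]
    - [-0.921,0.451,-0.074,0,0,-0.187]
    - [-0.921,0.451,-0.074,0,0,-0.187]
    - [-0.921,0.451,-0.074,0,0,-0.187]

```text
time_s: 28.75
tcp_pos: [0.4894, 0.2745, 0.289]
eef_rot: [179.7, 0.0, -108.0]
contact_force: [0.5, 0.3, 0.4]
gripper_width: 0.0009
```

```bash
python3 push.py -1 .165 .0745 .155 0 0 1.8
python3 - <<'E'
from h import *
np.set_printoptions(precision=4,suppress=True)
im,d=imaging.capture('top');b=cv2.resize(im[130:280,170:320],None,fx=3.9,fy=3.9,interpolation=2);cv2.imwrite('pics/t11.png',b)
im,d=imaging.capture('side');b=cv2.resize(im[80:280,150:350],None,fx=2.9,fy=2.9,interpolation=2);cv2.imwrite('pics/s11.png',b)
E
```

```text
28.75 [0.489 0.275 0.289] [ 179.732    0.03  -108.004] 0.0008718173170742352 [ 49.072   7.187  -4.791  -0.264 -78.099 -67.021] [0.481 0.347 0.385]
1.8 [0.499 0.275 0.155] [-0.015 -0.047  0.67   0.003  0.    -0.024]
```

View pics/t11.png

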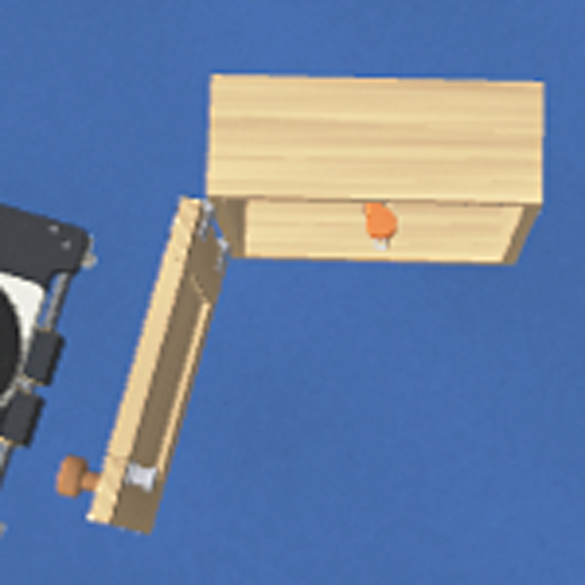

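View pics/s11.png

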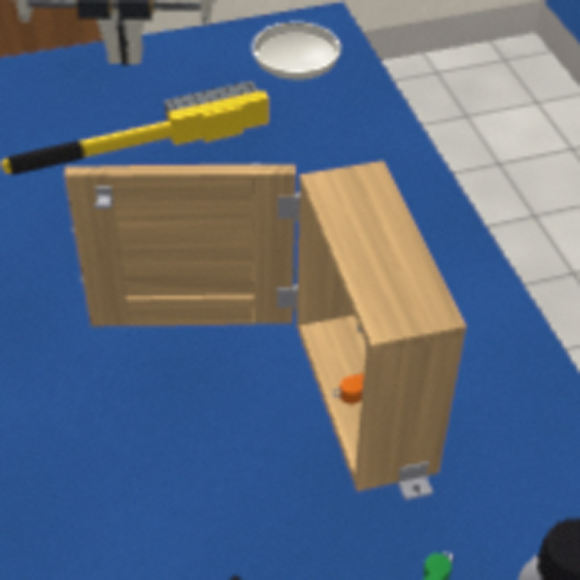

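The whistle is fully inside at top crop (380,222), and the door stands open about 1.8 rad with its outer face clear. Now going down and pushing it shut.

Request:
apply_moves:
  moves:
    - [0,-0.02,0.25,0,0,-0.01]
    - [-0.01,-0.047,0.48,0,0,-0.024]
    - [-0.015,-0.047,0.67,0,0,-0.024]
    - [-0.015,-0.047,0.67,0,0,-0.024]

```text
time_s: 29.35
tcp_pos: [0.4978, 0.2717, 0.1536]
eef_rot: [179.6, -0.1, -106.0]
contact_force: [0.7, -0.0, 0.8]
gripper_width: 0.0005
```

```bash
python3 push.py -1 .165 .0255 .155 0 0 1.8 1.7 1.6 1.5 1.4 1.3 1.2 1.1 1.0 .9 .8
```

```text
29.35 [0.498 0.272 0.154] [ 179.629   -0.147 -106.009] 0.0005264464386967308 [ 48.183  12.484 -16.129  -0.307 -61.681 -64.046] [ 0.669 -0.013  0.849]
1.8 [0.485 0.228 0.155] [ 0.229 -0.    -0.006  0.004 -0.002 -0.001]
1.7 [0.479 0.212 0.155] [ 0.312  0.008 -0.006  0.004 -0.001 -0.065]
1.6 [0.474 0.196 0.155] [ 0.395  0.008 -0.006  0.004 -0.001 -0.129]
1.5 [0.471 0.18  0.155] [ 0.478 -0.    -0.006  0.004 -0.001 -0.192]
1.4 [0.47  0.163 0.155] [ 0.56  -0.017 -0.006  0.004 -0.001 -0.256]
1.3 [0.47  0.146 0.155] [ 0.64  -0.041 -0.006  0.004 -0.001 -0.32 ]
1.2 [0.472 0.13  0.155] [ 0.717 -0.074 -0.006  0.004 -0.    -0.383]
1.1 [0.476 0.114 0.155] [ 0.79  -0.113 -0.006  0.005 -0.    -0.447]
1.0 [0.481 0.098 0.155] [ 0.859 -0.16  -0.006  0.005  0.    -0.511]
0.9 [0.488 0.082 0.155] [ 0.923 -0.214 -0.006  0.005  0.    -0.574]
0.8 [0.496 0.068 0.155] [ 0.981 -0.274 -0.006  0.005  0.001 -0.638]
```

Request:
apply_moves:
  moves:
    - [0.15,0,0,0,0,0]
    - [0.229,0,0,0,0,0]
    - [0.312,0.008,0,0,0,-0.065]
    - [0.395,0.008,0,0,0,-0.129]
    - [0.478,0,0,0,0,-0.192]
    - [0.56,-0.017,0,0,0,-0.256]
    - [0.64,-0.041,0,0,0,-0.32]
    - [0.717,-0.074,0,0,0,-0.383]
    - [0.79,-0.113,0,0,0,-0.447]
    - [0.859,-0.16,0,0,0,-0.511]
    - [0.859,-0.16,0,0,0,-0.511]

```text
time_s: 30.72
tcp_pos: [0.4821, 0.0972, 0.1555]
eef_rot: [179.8, 0.2, -60.1]
contact_force: [0.4, 0.6, 0.3]
gripper_width: 0.0007
```

```bash
python3 push.py -1 .165 .0255 .155 0 0 1 .9 .8 .7 .6 .5 .4 .3 .2 .1 .05 .02 0
```

```text
30.725 [0.482 0.097 0.156] [179.797   0.158 -60.122] 0.0006564946043754274 [ 34.192   5.135 -24.93   -0.199 -60.125  -4.214] [0.39  0.586 0.283]
1.0 [0.481 0.098 0.155] [-0.004  0.002  0.003  0.002  0.002 -0.001]
0.9 [0.488 0.082 0.155] [ 0.079  0.011  0.002  0.002  0.002 -0.065]
0.8 [0.496 0.068 0.155] [ 0.162  0.011  0.002  0.002  0.002 -0.128]
0.7 [0.506 0.054 0.155] [ 0.245  0.003  0.002  0.002  0.002 -0.192]
0.6 [0.517 0.042 0.155] [ 0.327 -0.014  0.002  0.002  0.002 -0.255]
0.5 [0.529 0.03  0.155] [ 0.407 -0.038  0.001  0.002  0.002 -0.319]
0.4 [0.543 0.02  0.155] [ 0.484 -0.071  0.001  0.002  0.002 -0.383]
0.3 [0.557 0.012 0.155] [ 0.557 -0.111  0.001  0.002  0.002 -0.446]
0.2 [0.572 0.004 0.155] [ 0.626 -0.158  0.     0.001  0.003 -0.51 ]
0.1 [ 0.587 -0.001  0.155] [ 0.69  -0.211 -0.     0.001  0.003 -0.574]
0.05 [ 0.595 -0.004  0.155] [ 0.72  -0.24  -0.     0.001  0.003 -0.606]
0.02 [ 0.6   -0.005  0.155] [ 0.737 -0.258 -0.     0.001  0.003 -0.625]
0.0 [ 0.604 -0.006  0.155] [ 0.748 -0.271 -0.     0.001  0.003 -0.637]
```

Request:
apply_moves:
  moves:
    - [0.079,0.011,0,0,0,-0.065]
    - [0.162,0.011,0,0,0,-0.128]
    - [0.245,0.003,0,0,0,-0.192]
    - [0.327,-0.014,0,0,0,-0.255]
    - [0.407,-0.038,0,0,0,-0.319]
    - [0.484,-0.071,0,0,0,-0.383]
    - [0.557,-0.111,0,0,0,-0.446]
    - [0.626,-0.158,0,0,0,-0.51]
    - [0.67,-0.195,0,0,0,-0.55]
    - [0.67,-0.195,0,0,0,-0.55]

```text
time_s: 31.98
tcp_pos: [0.5834, 0.0006, 0.1556]
eef_rot: [-180.0, 0.2, -10.8]
contact_force: [0.2, -0.2, -0.6]
gripper_width: 0.0004
```

```bash
python3 push.py -1 .165 .0255 .155 0 0 .1 .05 .02 0
python3 - <<'E'
from h import *
im,d=imaging.capture('side');a=cv2.resize(im[120:260,200:330],None,fx=3,fy=3,interpolation=2)
im,d=imaging.capture('top');b=cv2.resize(im[130:270,210:340],None,fx=3,fy=3,interpolation=2);cv2.imwrite('pics/c1.png',np.hstack([a,b]))
E
```

```text
31.975 [0.583 0.001 0.156] [-179.989    0.205  -10.771] 0.0003684905544154997 [ 19.169  13.775 -14.205  -0.127 -62.193  60.119] [ 0.233 -0.246 -0.598]
0.1 [ 0.587 -0.001  0.155] [ 0.022  0.006  0.003 -0.     0.002 -0.025]
0.05 [ 0.595 -0.004  0.155] [ 0.063  0.01   0.003 -0.     0.002 -0.057]
0.02 [ 0.6   -0.005  0.155] [ 0.088  0.011  0.003 -0.     0.002 -0.076]
0.0 [ 0.604 -0.006  0.155] [ 0.105  0.011  0.003 -0.     0.002 -0.089]
```

View pics/c1.png

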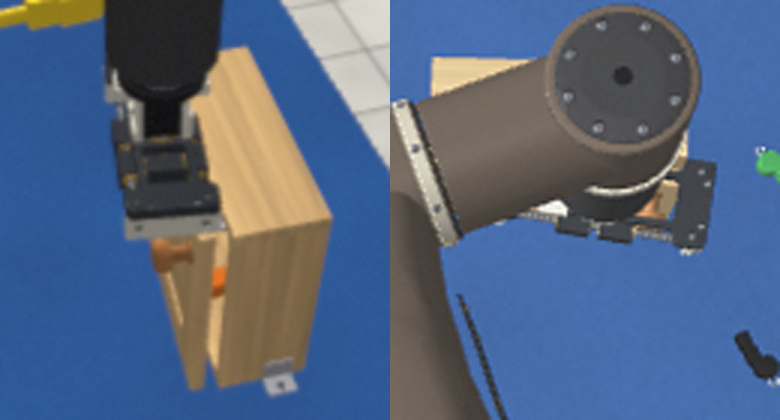

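The door is nearly shut with the whistle still inside. Pushing slowly through the catch while watching force.

Request:
apply_moves:
  moves:
    - [0.022,0.006,0,0,0,-0.025]
    - [0.045,0.008,0,0,0,-0.04]
    - [0.063,0.01,0,0,0,-0.057]
    - [0.075,0.011,0,0,0,-0.066]
    - [0.088,0.011,0,0,0,-0.076]
    - [0.1,0.011,0,0,0,-0.085]

```text
time_s: 32.83
tcp_pos: [0.5981, -0.0051, 0.1549]
eef_rot: [-180.0, 0.6, -3.1]
contact_force: [-8.9, 1.5, 4.7]
gripper_width: 0.0007
```

Request:
apply_moves:
  moves:
    - [0,0,0,0,0,0]
    - [0.01,0,0,0,0,0]
    - [0.02,0,0,0,0,0]

```text
time_s: 33.2
tcp_pos: [0.6022, -0.0055, 0.1549]
eef_rot: [-180.0, 0.6, -3.1]
contact_force: [-7.8, 0.9, 2.7]
gripper_width: 0.0002
```

Request:
apply_moves:
  moves:
    - [0.015,0,0,0,0,0]
    - [0.025,0,0,0,0,0]
    - [0.025,0,0,0,0,0]

```text
time_s: 33.58
tcp_pos: [0.6018, -0.0057, 0.1547]
eef_rot: [180.0, 1.1, -3.1]
contact_force: [-24.7, 6.1, 15.8]
gripper_width: 0.0004
```

Request:
apply_moves:
  moves:
    - [0.015,0,0,0,0,0]
    - [0.025,0,0,0,0,0]
    - [0.025,0,0,0,0,0]

```text
time_s: 33.95
tcp_pos: [0.6011, -0.0057, 0.1548]
eef_rot: [180.0, 1.7, -3.1]
contact_force: [-26.0, 7.7, 18.6]
gripper_width: 0.0005
```

The tool stopped advancing at 25 N, so the door is against its stop. I'll back off and check that the catch holds.

Request:
apply_moves:
  moves:
    - [-0.1,0,0,0,0,0]
    - [-0.25,0,-0.1,0,0,0]
    - [-0.4,0,-0.4,0,0,0]
    - [-0.6,0,-0.6,0,0,0]
    - [-0.8,0,-0.6,0,0,0]
    - [-0.8,0,-0.6,0,0,0]

```text
time_s: 34.7
tcp_pos: [0.444, 0.0031, 0.2811]
eef_rot: [-179.9, 1.5, -3.1]
contact_force: [0.5, -0.1, 0.5]
gripper_width: 0.0005
```

Request:
apply_moves:
  moves:
    - [0,-0.25,0,0,0,0]
    - [0,-0.5,0,0,0,0]
    - [0,-0.75,0,0,0,0]
    - [0,-0.98,0,0,0,0]
    - [0,-0.98,0,0,0,0]

```text
time_s: 35.33
tcp_pos: [0.4553, 0.2017, 0.2803]
eef_rot: [-180.0, 1.5, -2.9]
contact_force: [0.2, 0.3, -0.0]
gripper_width: 0.0006
```

Run:
```python
from h import *
np.set_printoptions(precision=4,suppress=True)
S,ds=imaging.capture('side');T,d=imaging.capture('top'); print(status.get_state()['contact_force'])
a=cv2.resize(S[130:255,225:325],None,fx=3.9,fy=3.9,interpolation=2);b=cv2.resize(T[130:255,215:315],None,fx=3.9,fy=3.9,interpolation=2);cv2.imwrite('pics/c2.png',np.hstack([a,b]));cv2.imwrite('pics/c2s.png',S);cv2.imwrite('pics/c2t.png',T)
T0=cv2.imread('pics/top0.png');S0=cv2.imread('pics/side0.png')
for n,A,B,box in(('top cab',T0,T,(145,210,215,315)),('top brush',T0,T,(165,290,90,125)),('top flask',T0,T,(140,190,360,405)),('top pw',T0,T,(208,240,385,418)),('side flask',S0,S,(255,330,315,365)),('side pw',S0,S,(340,384,260,300)),('side cab',S0,S,(135,255,235,315)),('side brush',S0,S,(105,142,145,245))):
    y0,y1,x0,x1=box; D=cv2.absdiff(A,B)[y0:y1,x0:x1].max(2); print(n,(D>40).sum(),D.mean().round(2))
C=cloud('top',d); q=(abs(C[...,2]-.231)<.012)&(C[...,0]>.58)&(C[...,0]<.75)&(C[...,1]>-.1)&(C[...,1]<.17); print(cv2.minAreaRect(C[q][:,:2].astype(np.float32)))
```

```text
[ 0.2542  0.6435 -0.1481]
top cab 0 1.12
top brush 1721 34.01
top flask 0 1.26
top pw 0 1.09
side flask 0 1.65
side pw 0 1.59
side cab 0 1.63
side brush 494 12.6
((0.6702401041984558, 0.0352899506688118), (0.23814670741558075, 0.10711489617824554), 87.37054443359375)
```

View pics/c2.png

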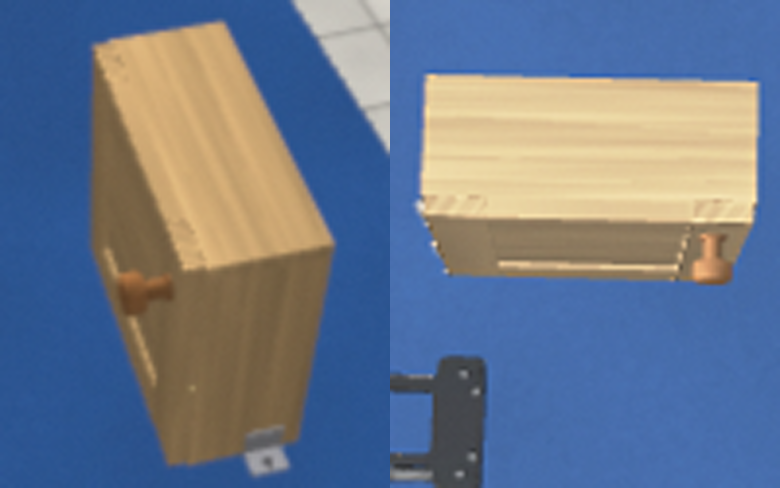

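View pics/c2s.png

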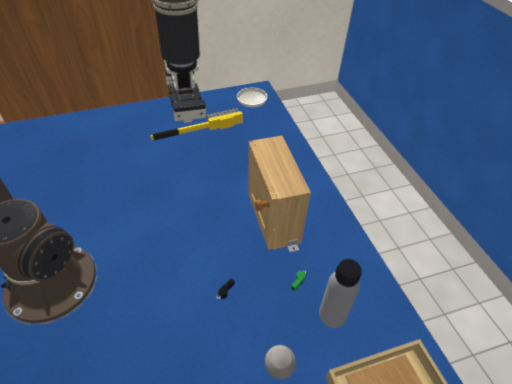

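Both pictures show the cabinet pixel-identical to its first shut state (0 changed pixels). Flask and paperweight are unchanged, and the brush handle still ends at side (152,136), with the differences there coming from the arm in view. Handing in.

Run:
```python
from plant import r,status
print(r.close_job()); print(status.get_state()['time_s'])
```

```text
the job is handed in; nothing more can be done
None
the job is handed in; nothing more can be done
```

The job is handed in. I pulled the door open by its knob and swung it to about 1.8 rad. I laid the orange whistle flat on the cabinet floor and pushed the door shut until it stopped moving at about 26 N. It took about 35.5 s of the 72 s.

**Last checks:**
- **Door:** after I backed off, the cabinet and door matched their first shut state in both cameras, with no changed pixels. I took that as the catch holding; I did not pull on the door to test it.
- **Whistle:** the last view before closing showed it fully inside, clear of the front edge. It cannot be seen with the door shut.
- **Flask and paperweight:** unchanged in the pictures.
- **Snow brush:** the arm partly hid it at the end, so the picture comparison there failed. What could be seen of it was in place, and I never worked near it.
- **Robot:** it was clear of everything, with no contact force.

**What disagreed:** the first grip on the knob missed. The real fingertips sit about 33 mm behind the reported TCP, and I corrected for that from then on. That miss pressed on the knob with at most about 18 N at the readings.

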